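Seat the sampler head on its three-ball stage and dial its pointer to the red mark

TASK

Take the sampler head (the white block with the orange pointer) out of its storage cradle, set it down to change your grip, and press it gently fully home on the three balls between the blue towers of the alignment stage, pointer towards the scale. Then turn the black knob in small steps until the orange pointer is in line with the red mark (within 2 mm), not the black one. Leave the other things on the bench where they are.

Things in the scene. Friction and masses are not known exactly. Their poses are not given: they have to be found in the camera images.
- module_center (a point): Centre of the white block (60 x, 50 y, 50 mm z; vents, blue band) of the loose sampler head, 0.3 to 0.6 kg. Below it: aluminium plate 72 x, 60 y, 12 mm thick with rounded long edges (top 25 mm below this point), then short steel rods as feet and ball sockets, ending 44 mm below this point. Stands upright on its feet on the bench. Axes: x towards the pointer, z up.
- pointer_tip (a point): Tip of the orange pointer, an 8 mm wide, 6 mm thick bar sticking out of the head's plate along the head's +x; 85 mm from the block's centre line and 31 mm below module_center
- rack: Fixed storage cradle in which the head starts, feet 12 mm above bench, pointer along the cradle's +x. Dark foot 116 x, 74 y, 12 mm; origin centre of underside. Four grey posts at x +-40 to 52, y +-10 to 26 mm, 85 mm tall, 10 mm from the block's x faces: here it can be gripped only on its y faces (50 mm apart). Lift it 80 mm straight up to clear the posts.
- deck: Fixed grey alignment deck, base x -150 to 120, y +-115, 20 mm high; origin on the bench below the stage's centre as it stands at the start. Carries the stage (slides along the deck's y), the knob post at x -115 and the white scale ledge (x 93 to 115, y +-45, top 44 mm above bench).
- seat (a point): Where module_center is when the head is fully home on the aluminium stage, 86 mm above bench; moves with the stage; axes as the deck's (pointer along +x, to the scale). Three 14 mm steel balls (at x -22 y 0, and x 22 y +-16) fit the sockets and draw the head in from about 3 mm off.
- stage (a joint): Slide of the stage along the deck's y, m, 0 at the start. Its two blue towers (x +-23, y +-34 to 56 mm from seat, 112 mm above bench) stand as high as the seated block, 4 mm from its plate: no room for fingers, so here the head can be held only on its x faces (60 mm apart). Sprung rollers in the towers meet the plate 13 mm before home; 5 to 10 N down passes them, then they pull it home.
- seat_tip (a point): Where pointer_tip is when the head is fully home; moves with the stage
- knob_grip (a point): Middle of the black knob's grip bar (50 x 14 mm, from 80 to 112 mm above bench) on its vertical axis, 102 mm above bench; this point's x axis lies along the bar (along the deck's x at the start), a white line marks one end. Below it a round skirt 48 mm across, 70 to 80 mm above bench.
- knob (a joint): Knob angle, rad, 0 at the start, + counter-clockwise from above, limits +-3.4. Rack and pinion: +1 rad moves stage and head 10 mm along the deck's +y. Stiff (0.12 N m); stays where it is left.
- red_mark_top (a point): Top of the red mark, its edge nearest the stage: a fixed fin 4 mm wide (y), 14 mm (x), 18 mm tall on the scale ledge, axes as the deck's. It stands 12 to 28 mm to one or the other side of the deck's centre line; the pointer tip passes 11 mm from it in x, 7 mm below its top.
- black_mark_top (a point): The same point of the black mark, alike but black, on the other side of the centre line; not the one to use
- bottle: brown glass reagent bottle with blue cap, upright, 64 mm across, 150 mm tall; bystander; origin at the centre of its underside
- jar: white plastic jar with blue lid, upright, 48 mm across, 65 mm tall; bystander; origin at the centre of its underside
- beaker: clear plastic beaker, upright, 68 mm across, 85 mm tall; bystander; origin at the centre of its underside
- screwdriver: grey-handled screwdriver, 190 mm, lying on the bench; bystander; origin under its middle
Not all that is in view belongs to the job. What is shaped like the part that bears module_center but turquoise or yellow is not meant.

How it is judged:
On the way, in this order (a step that is already met when the one before it is completed fails the run):
1. the head is fully home on the three balls of the stage, pointer towards the scale (distance between module_center and seat below 0.0025 m and distance between pointer_tip and seat_tip below 0.0035 m), for 0.3 s.
2. the knob has been turned until the pointer is in line with the red mark, the head still home (all of step 1 and y of pointer_tip in the frame of red_mark_top between -0.002 and 0.002 m), for 0.2 s.
At the end, for the whole second after the job is handed in: The sampler head is at rest, fully home on the three balls of the stage (its centre within 2.5 mm and its pointer tip within 3.5 mm of the home place), and the pointer tip is within 2 mm of the middle of the red mark, measured along the scale (the deck's y); the knob is at rest (all of step 2 and linear speed of module below 0.01 m/s and velocity of joint knob between -0.05 and 0.05 rad/s); the robot touches nothing.
It fails at once if a bystander (bottle, jar, beaker, screwdriver) is moved by more than 40 mm (distance of any of bottle, jar, beaker, screwdriver from where it was at the start of the episode above 0.04 m).
It fails at once if the head is dropped or rammed onto the deck (over 90 N) (contact force between module and deck above 90 N).
It also fails if it takes over 72 s, if anything falls off the work surface, if the arm or the gripper's body presses on something with over 40 N, if the wrist force passes 120 N, or if a joint passes its speed limit or range.

ROBOT

A 7-joint arm with a two-finger parallel gripper is mounted at the origin on the work surface. World frame = base frame: x ahead of the robot, y to its left, z up, the work surface at z = 0. Lengths are in m, angles in rad, forces in N, time in s.
With the tool pointing down it reaches from about 0.425 to 0.875 m from the base axis. Payload 4.7 kg.
Tool frame: the origin (TCP) lies midway between the tips of the shut fingers; the grasp point (between the pads) lies 19 mm behind it; x points along the fingers, z is the direction in which the jaws open and shut, and the axes are right-handed (so a half turn about x gives the same grasp; the last joint's range is limited). The gripper opens to 87 mm and grips with 3 to 60 N. Pads are 19 mm wide; open, the fingers measure 117 mm over their backs; the gripper's body (75 mm by 190 mm) begins 51 mm behind the grasp point.
Start: joints at [1.323, 0.321, -0.07, 1.45, 0.023, 1.371, -0.057], TCP at [0.168, -0.628, 0.189] pointing down, gripper open.
Joint ranges: [-2.86, 2.86], [-0.3, 2.09], [-1.38, 1.24], [0.06, 2.45], [-1.56, 4.7], [0.09, 2.05], [-2.69, 2.69]. Speed limits (rad/s): [2.57, 2.57, 3.14, 3.14, 3.14, 3.14, 3.14].

INTERFACE

Orientations are given as a rotation vector (axis times angle).
In Python, from bench import ctrl gives the robot as it stands.
- The arm moves only by the shell command python3 -m pendant 'ROWS' [OPENING] [FORCE]. ROWS is JSON, a list of rows, each an object with "travel": the shift along the tool's x, y, z in m, a list of three; "twist": the turn about the tool's x in rad. In form: [{"travel": [x, y, z], "twist": twist}, ...]. A call has 1 to 10 rows; each row is the pose to reach, as a shift and turn from the pose measured when the call began, along the tool's axes at that moment; what a row does not reach only later rows make up. A row lasts 1/8 s, in which the tool goes at most 62.5 mm and 10.7 degrees, less where a joint would pass 70% of its speed; a pose out of reach is approached as far as the arm can. A call with a gripper value outside its range is refused whole. OPENING is the opening, from -1 (shut) to 1 (fully open), so that 0 is half open, set as the call begins (- or left out, the last holds). The fingers move at their own pace and stop on an object; FORCE is the grip in N (left out, the last holds). Time passes only in rows, so rows that repeat a pose let the fingers close. It gives the time, the measured TCP pose, the force and the opening at its end, in the units of the state.
- ctrl.get_state(): the state, without advancing time (a new reading comes with each control period).
- ctrl.get_image(name): name is "scene" or "top" or "wrist"; returns the picture (480x640x3 uint8, red, green, blue); there is no depth.
- ctrl.camera_model(name): a dict with "K" (3x3 intrinsics, pixels), "rvec" (rotation vector, rad) and "tvec" (3), from world to camera coordinates, as OpenCV has them; the wrist camera has in their place "T_tool_cam" (4x4, takes a point from camera to tool coordinates, whose origin is the TCP and whose axes are the tool frame's). Camera axes: x right, y down, z forward; pixel columns grow to the right and rows downward; lengths in m; the calibration is good to about 2 mm. A picture is of the moment at which its call begins: read the wrist's pose just before it. camera_model takes no time and is no camera call.
- ctrl.close_job(): hands the job in, once; it reports no verdict.
The state is a dict: "time": time; "joint_positions": joint angles; "qd": joint speeds; "joint_torque": joint torques, N m; "position": TCP position; "tool_rot": TCP orientation; "ft_force": force on the tool from outside, world axes, zero at the start; "torque": the same for the moment, N m; "grip_width": opening from 0.0 (shut) to 1.0 (fully open).
Only numpy, scipy, OpenCV 4.12 (cv2) and the standard library are available. Lean on these libraries where they do the work, as an engineer would, in place of code of your own. Each camera call takes 0.05 s, during which the arm holds its last target.

## Working session

There is one attempt and no reset: what is moved stays moved. The work goes in short steps, Python scripts to look and compute and a shell command to move; the robot and the scene stay as the last step left them, time stands still between calls to the robot, and variables do not carry over. Pictures are saved under pics/ and viewed, and the job is handed in when it is done.

```bash
ls; mkdir -p pics; cat > h.py <<'E'
import numpy as np, cv2
from bench import ctrl
from scipy.spatial.transform import Rotation as R
def snap(n,f):
    im=ctrl.get_image(n); cv2.imwrite('pics/'+f+'.png',im[:,:,::-1]); return im
def cam(n,st=None):
    m=ctrl.camera_model(n); K=np.array(m['K'])
    if 'rvec' in m:
        Rm=R.from_rotvec(np.ravel(m['rvec'])).as_matrix(); t=np.ravel(m['tvec'])
        return K,Rm,t
    T=np.array(m['T_tool_cam']); Rt=R.from_rotvec(st['tool_rot']).as_matrix()
    Rwc=Rt@T[:3,:3]; c=Rt@T[:3,3]+np.array(st['position'])
    return K,Rwc.T,-Rwc.T@c
def ray(c,u,v):
    K,Rm,t=c; d=Rm.T@np.linalg.solve(K,[u,v,1]); return -Rm.T@t,d
def onz(c,u,v,z):
    o,d=ray(c,u,v); return o+d*(z-o[2])/d[2]
def proj(c,p):
    K,Rm,t=c; q=K@(Rm@np.array(p)+t); return q[:2]/q[2]
E
python3 - <<'E'
from h import *
np.set_printoptions(precision=4,suppress=True)
s=ctrl.get_state(); print({k:np.round(v,4) for k,v in s.items()})
print(R.from_rotvec(s['tool_rot']).as_matrix())
for n in ['scene','top','wrist']:
    snap(n,n+'0'); m=ctrl.camera_model(n); print(n,m)
E
```

```text
pics
{'time': np.float64(0.0), 'joint_positions': array([ 1.3231,  0.3219, -0.0701,  1.4517,  0.0226,  1.3708, -0.0569]), 'qd': array([ 0.0013,  0.0005, -0.0009, -0.0001,  0.0011,  0.0007, -0.0007]), 'joint_torque': array([  0.0004, -49.1293,  -0.404 , -31.2536,  -0.0642,   0.0437,
         0.0002]), 'position': array([ 0.168 , -0.6273,  0.1874]), 'tool_rot': array([ 1.0154,  1.3234, -1.0135]), 'ft_force': array([-0.2551,  0.3209,  0.9429]), 'torque': array([-0.0086,  0.008 ,  0.0028]), 'grip_width': np.float64(1.0005)}
[[-0.0006  0.9659  0.2588]
 [ 0.0019  0.2588 -0.9659]
 [-1.     -0.0001 -0.0019]]
scene {'K': array([[581.4367,   0.    , 322.8978],
       [  0.    , 581.4367, 245.9452],
       [  0.    ,   0.    ,   1.    ]]), 'rvec': array([ 2.5144,  0.6254, -0.173 ]), 'tvec': array([-0.539 , -0.1123,  1.3988])}
top {'K': array([[446.6244,   0.    , 319.4425],
       [  0.    , 446.6244, 240.078 ],
       [  0.    ,   0.    ,   1.    ]]), 'rvec': array([ 2.1624, -2.2001,  0.085 ]), 'tvec': array([0.1224, 0.5661, 1.0986])}
wrist {'K': array([[416.7368,   0.    , 323.2762],
       [  0.    , 416.7368, 240.8853],
       [  0.    ,   0.    ,   1.    ]]), 'T_tool_cam': array([[-0.0004, -0.269 ,  0.9631, -0.1955],
       [-0.0007, -0.9631, -0.269 ,  0.0734],
       [ 1.    , -0.0008,  0.0002, -0.0005],
       [ 0.    ,  0.    ,  0.    ,  1.    ]])}
```

View pics/scene0.png

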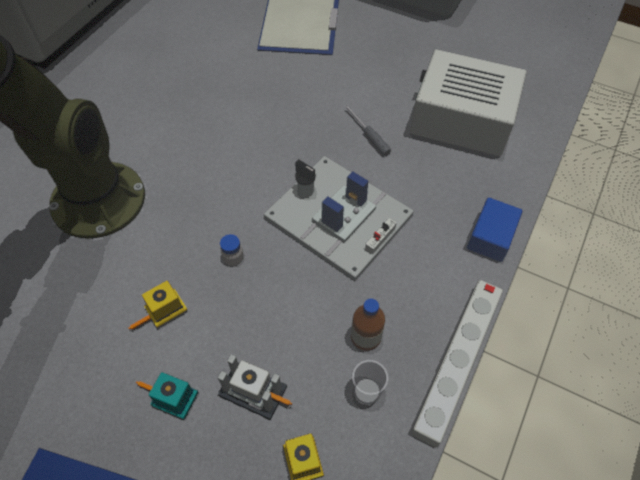

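View pics/top0.png

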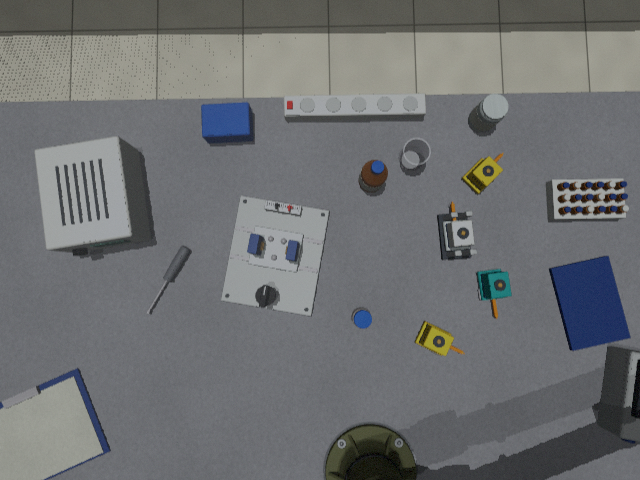

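View pics/wrist0.png

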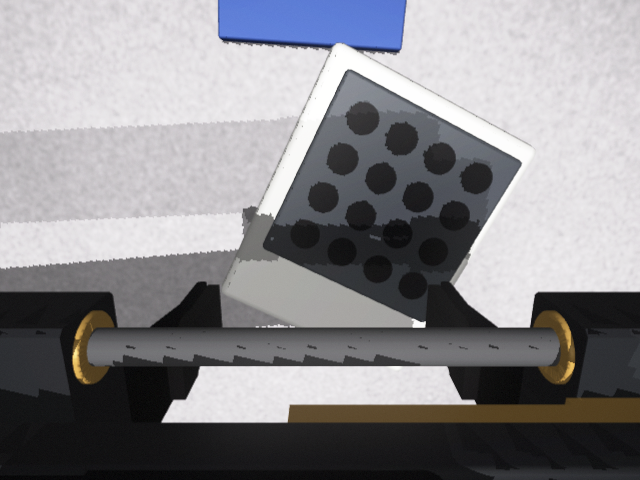

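The top view shows the white head in its cradle near (462,233) with the pointer up the image. The deck is near (275,255), the knob at (264,294) and the marks near (285,208). Next I'll zoom in.

```bash
python3 - <<'E'
import cv2
t=cv2.imread('pics/top0.png'); s=cv2.imread('pics/scene0.png')
cv2.imwrite('pics/c1.png',cv2.resize(t[185:325,210:340],None,fx=4.2,fy=4.2,interpolation=cv2.INTER_CUBIC))
cv2.imwrite('pics/c2.png',cv2.resize(t[185:275,420:500],None,fx=6,fy=6,interpolation=cv2.INTER_CUBIC))
cv2.imwrite('pics/c3.png',cv2.resize(s[340:430,205:305],None,fx=6,fy=6,interpolation=cv2.INTER_CUBIC))
cv2.imwrite('pics/c4.png',cv2.resize(s[150:280,260:420],None,fx=4.5,fy=4.5,interpolation=cv2.INTER_CUBIC))
E
```

```text
(no output)
```

View pics/c1.png

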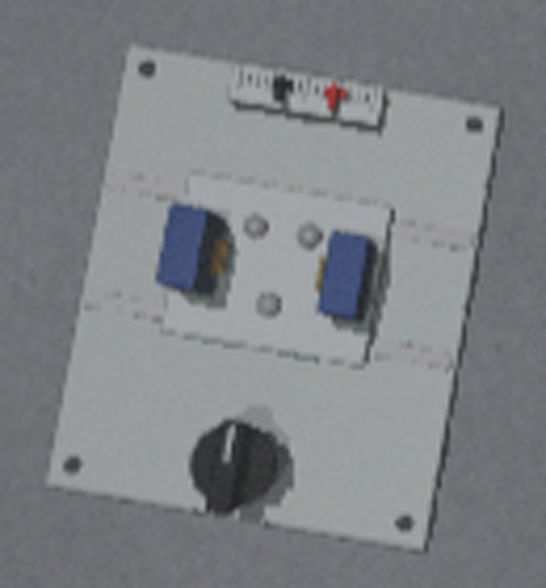

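View pics/c2.png

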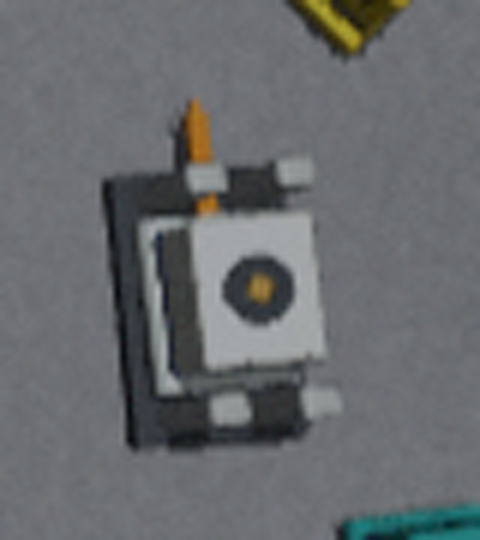

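View pics/c4.png

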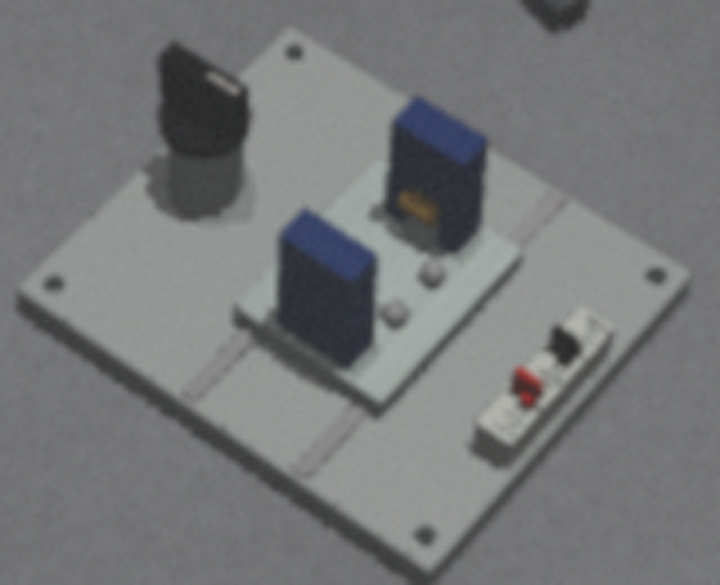

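View pics/c3.png

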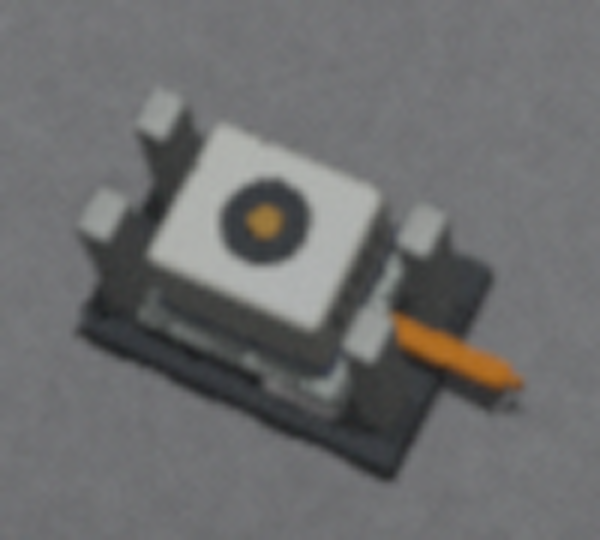

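```bash
python3 - <<'E'
from h import *
np.set_printoptions(precision=4,suppress=True)
T=cam('top');S=cam('scene')
def c1(u,v,z): return onz(T,210+u/4.2-.5+.5/4.2,185+v/4.2-.5,z)
def c2(u,v,z): return onz(T,420+u/6-.4,185+v/6-.4,z)
def c3(u,v,z): return onz(S,205+u/6-.4,340+v/6-.4,z)
def c4(u,v,z): return onz(S,260+u/4.5-.4,150+v/4.5-.4,z)
print('deck corners', c1(130,45,.02),c1(500,107,.02),c1(428,550,.02),c1(48,485,.02))
print('scene corners', c4(688,275,.02),c4(428,575,.02),c4(20,292,.02),c4(292,28,.02))
print('balls', c1(256,225,.042),c1(310,236,.042),c1(269,304,.042))
print('red', c1(336,95,.062),c4(527,375,.062),'blk',c1(284,85,.062), c4(567,335,.062))
print('knob top',c1(235,460,.112), c4(200,70,.112))
print('head', c2(260,287,.081),c3(266,221,.081))
print('head top corners top', [c2(*p,.081)[:2] for p in [(192,213),(312,213),(325,358),(205,368)]])
print('head top corners scene', [c3(*p,.081)[:2] for p in [(220,122),(385,190),(318,332),(150,258)]])
print('tip',c2(195,100,.025+.003),c3(522,382,.025))
E
```

```text
deck corners [0.6858 0.3105 0.02  ] [0.6442 0.088  0.02  ] [0.381  0.1355 0.02  ] [0.423 0.36  0.02 ]
scene corners [0.6831 0.3097 0.02  ] [0.6423 0.0862 0.02  ] [0.3822 0.1371 0.02  ] [0.4231 0.3613 0.02  ]
balls [0.5736 0.233  0.042 ] [0.5666 0.2014 0.042 ] [0.5271 0.2258 0.042 ]
red [0.6467 0.1838 0.062 ] [0.6441 0.187  0.062 ] blk [0.6531 0.2139 0.062 ] [0.6516 0.2177 0.062 ]
knob top [0.4395 0.2379 0.112 ] [0.4317 0.2443 0.112 ]
head [ 0.5758 -0.2292  0.081 ] [ 0.5735 -0.2273  0.081 ]
head top corners top [array([ 0.6058, -0.2034]), array([ 0.605 , -0.2511]), array([ 0.5471, -0.2537]), array([ 0.544, -0.206])]
head top corners scene [array([ 0.5437, -0.2066]), array([ 0.601 , -0.2014]), array([ 0.606 , -0.2498]), array([ 0.5481, -0.2542])]
tip [ 0.6597 -0.2224  0.028 ] [ 0.6581 -0.2202  0.025 ]
```

```bash
cat >> h.py <<'E'
def psi(s):
    z=R.from_rotvec(s['tool_rot']).as_matrix()[:,2]; return np.degrees(np.arctan2(z[1],z[0]))
def to(p,ps):
    s=ctrl.get_state(); M=R.from_rotvec(s['tool_rot']).as_matrix()
    tr=M.T@(np.array(p)-np.array(s['position'])); d=(psi(s)-ps+180)%360-180
    print('travel',np.round(tr,4),'twist',round(np.radians(d),4),'rows>=',np.linalg.norm(tr)/.0625,abs(d)/10.7)
def st():
    s=ctrl.get_state(); print('t',round(s['time'],2),'pos',np.round(s['position'],4),'psi',round(psi(s),2),'F',np.round(s['ft_force'],1),'w',round(float(s['grip_width']),3),'q7',np.round(s['joint_positions'][6],2),'xaxis',np.round(R.from_rotvec(s['tool_rot']).as_matrix()[:,0],4)); return s
E
python3 - <<'E'
from h import *
T=cam('top')
for n,u,v,z in [('bottle cap',379,168,.15),('beaker',415,152,.085),('jar',362,318,.065),('turq',498,284,.06),('yel',437,337,.06),('yel2',487,172,.06)]: print(n,np.round(onz(T,u,v,z),3))
to([.575,-.228,.22],-86)
E
```

```text
bottle cap [ 0.718 -0.024  0.15 ]
beaker [ 0.772 -0.121  0.085]
jar [0.377 0.015 0.065]
turq [ 0.452 -0.315  0.06 ]
yel [ 0.329 -0.164  0.06 ]
yel2 [ 0.725 -0.301  0.06 ]
travel [-0.0319  0.4964 -0.2805] twist 0.192 rows>= 9.137597581009272 1.0283495955129756
```

```bash
python3 -m pendant '[{"travel":[-0.032,0.03,-0.015],"twist":0.03},{"travel":[-0.032,0.08,-0.045],"twist":0.08},{"travel":[-0.032,0.13,-0.073],"twist":0.12},{"travel":[-0.032,0.18,-0.1],"twist":0.16},{"travel":[-0.032,0.23,-0.13],"twist":0.19},{"travel":[-0.032,0.28,-0.158],"twist":0.19},{"travel":[-0.032,0.33,-0.187],"twist":0.19},{"travel":[-0.032,0.38,-0.215],"twist":0.19},{"travel":[-0.032,0.43,-0.243],"twist":0.19},{"travel":[-0.032,0.47,-0.266],"twist":0.192}]' 1
python3 -m pendant '[{"travel":[0,0.02,-0.01],"twist":0},{"travel":[0,0.026,-0.0145],"twist":0},{"travel":[0,0.026,-0.0145],"twist":0},{"travel":[0,0.026,-0.0145],"twist":0}]'
python3 - <<'E'
from h import *
s=st(); snap('wrist','w1')
E
```

```text
time: 1.4
position: [0.5546, -0.2465, 0.2199]
tool_rot: [1.158, 1.244, -1.156]
ft_force: [0.3, -1.0, -0.1]
grip_width: 1.005
time: 1.9
position: [0.5784, -0.2319, 0.2198]
tool_rot: [1.159, 1.243, -1.158]
ft_force: [-0.4, -0.6, -0.5]
grip_width: 1.0
t 1.9 pos [ 0.5784 -0.2319  0.2198] psi -86.05 F [-0.4 -0.6 -0.5] w 1.0 q7 -1.24 xaxis [-0.0011  0.0012 -1.    ]
```

View pics/w1.png

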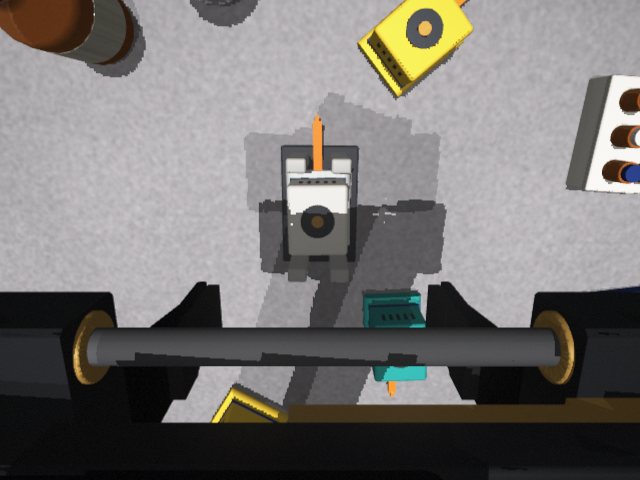

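The wrist view shows the head's top disc at (317,222), the block's side edges at columns 288 and 350, and the pointer tip at (318,118).

```bash
python3 - <<'E'
from h import *
np.set_printoptions(precision=4,suppress=True)
im=cv2.imread('pics/w1.png'); 
cv2.imwrite('pics/w1c.png',cv2.resize(im[105:290,260:375],None,fx=3.2,fy=3.2,interpolation=cv2.INTER_CUBIC))
s=ctrl.get_state(); C=cam('wrist',s)
hsv=cv2.cvtColor(im,cv2.COLOR_BGR2HSV)
m=((hsv[...,0]<20)&(hsv[...,1]>150)).astype(np.uint8); m[:,:270]=0; m[:,370:]=0
n,l,stt,c=cv2.connectedComponentsWithStats(m)
for i in range(1,n):
    if stt[i,4]>20: print(stt[i],c[i])
for u,v in [(317,222)]: print(onz(C,u,v,.081))
print('tip',onz(C,318,117,.025))
print('edges',onz(C,287,240,.081),onz(C,350,240,.081),onz(C,289,190,.081),onz(C,350,190,.081))
E
```

```text
[313 115  10  55 468] [317.1581 144.6667]
[288 415  13   7  21] [294.1429 417.6667]
[ 0.5741 -0.2264  0.081 ]
tip [ 0.6576 -0.2211  0.025 ]
edges [ 0.557  -0.2025  0.081 ] [ 0.5606 -0.2548  0.081 ] [ 0.5989 -0.2022  0.081 ] [ 0.6023 -0.2513  0.081 ]
```

View pics/w1c.png

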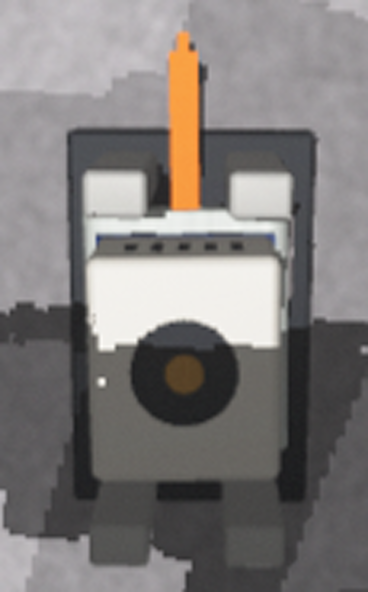

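```bash
python3 - <<'E'
from h import *
to([.5742,-.2268,.10],-86.2)
E
```

```text
travel [ 0.1199 -0.0038 -0.0052] twist 0.0026 rows>= 1.9218055692587839 0.014129909684470478
```

```bash
python3 -m pendant '[{"travel":[0.03,-0.004,-0.005],"twist":0.003},{"travel":[0.07,-0.004,-0.005],"twist":0.003},{"travel":[0.10,-0.004,-0.005],"twist":0.003},{"travel":[0.12,-0.004,-0.005],"twist":0.003},{"travel":[0.12,-0.004,-0.005],"twist":0.003}]' 1 30
python3 - <<'E'
from h import *
st();to([.5742,-.2268,.043],-86.2)
E
```

```text
time: 2.58
position: [0.5727, -0.2273, 0.0986]
tool_rot: [1.161, 1.243, -1.163]
ft_force: [-0.2, 0.4, -0.4]
grip_width: 1.0
t 2.58 pos [ 0.5727 -0.2273  0.0986] psi -86.28 F [-0.2  0.4 -0.4] w 1.0 q7 -1.28 xaxis [-0.0035  0.0021 -1.    ]
travel [ 0.0556  0.0017 -0.0003] twist -0.0014 rows>= 0.8907633756807594 0.007331660459092355
```

```bash
python3 -m pendant '[{"travel":[0.02,0.0017,0],"twist":0},{"travel":[0.04,0.0017,0],"twist":0},{"travel":[0.0555,0.0017,0],"twist":0},{"travel":[0.0555,0.0017,0],"twist":0}]' 1 30
python3 -m pendant '[{"travel":[0,0,0],"twist":0},{"travel":[0,0,0],"twist":0},{"travel":[0,0,0],"twist":0},{"travel":[0,0,0],"twist":0},{"travel":[0,0,0],"twist":0},{"travel":[0,0,0],"twist":0}]' -1 35
python3 - <<'E'
from h import *
st()
E
```

```text
time: 3.08
position: [0.5728, -0.2265, 0.0411]
tool_rot: [1.161, 1.247, -1.164]
ft_force: [-1.1, -0.1, -0.5]
grip_width: 1.002
time: 3.82
position: [0.5729, -0.2267, 0.0414]
tool_rot: [1.161, 1.246, -1.164]
ft_force: [-0.4, -0.4, 1.9]
grip_width: 0.569
t 3.83 pos [ 0.5729 -0.2267  0.0414] psi -86.28 F [-0.4 -0.4  1.9] w 0.569 q7 -1.3 xaxis [-0.0063  0.0033 -1.    ]
```

```bash
python3 -m pendant '[{"travel":[-0.01,0,0],"twist":0},{"travel":[-0.03,0,0],"twist":0},{"travel":[-0.055,0,0],"twist":0},{"travel":[-0.08,0,0],"twist":0},{"travel":[-0.1,0,0],"twist":0},{"travel":[-0.11,0,0],"twist":0},{"travel":[-0.11,0,0],"twist":0}]'
python3 - <<'E'
from h import *
st();to([.54,-.06,.15],-100.5); snap('wrist','w2')
E
```

```text
time: 4.7
position: [0.574, -0.2272, 0.1521]
tool_rot: [1.161, 1.245, -1.164]
ft_force: [0.3, 0.7, -4.3]
grip_width: 0.565
t 4.7 pos [ 0.574  -0.2272  0.1521] psi -86.28 F [ 0.3  0.7 -4.3] w 0.565 q7 -1.26 xaxis [-0.0052  0.0027 -1.    ]
travel [ 0.0027 -0.0231 -0.169 ] twist 0.2483 rows>= 2.729964406630887 1.32931734565326
```

View pics/w2.png

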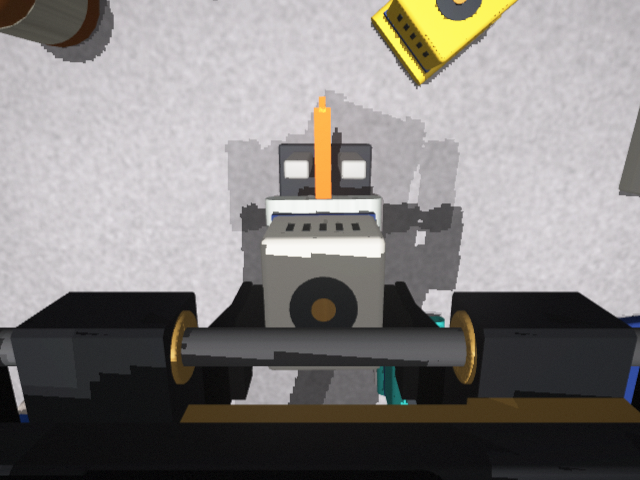

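The head is held out of the cradle, with its disc at (323,310) and the pointer up the image. Next I'll carry it to free bench.

```bash
python3 -m pendant '[{"travel":[0,-0.003,-0.015],"twist":0.03},{"travel":[0,-0.007,-0.045],"twist":0.07},{"travel":[0,-0.011,-0.08],"twist":0.12},{"travel":[0,-0.016,-0.115],"twist":0.17},{"travel":[0,-0.02,-0.145],"twist":0.22},{"travel":[0,-0.023,-0.162],"twist":0.24},{"travel":[0.001,-0.023,-0.168],"twist":0.248},{"travel":[0.003,-0.023,-0.169],"twist":0.248},{"travel":[0.003,-0.023,-0.169],"twist":0.248}]'
python3 - <<'E'
from h import *
st();to([.54,-.06,.034],-100.5)
E
```

```text
time: 5.88
position: [0.5392, -0.061, 0.1482]
tool_rot: [1.342, 1.124, -1.349]
ft_force: [-0.4, -1.1, -3.4]
grip_width: 0.566
t 5.88 pos [ 0.5392 -0.061   0.1482] psi -100.56 F [-0.4 -1.1 -3.4] w 0.566 q7 -1.75 xaxis [-0.0079  0.0033 -1.    ]
travel [ 0.1142  0.0016 -0.0009] twist -0.001 rows>= 1.8277188931226498 0.005155800789204677
```

```bash
python3 -m pendant '[{"travel":[0.02,0,0],"twist":0},{"travel":[0.055,0,0],"twist":0},{"travel":[0.085,0,0],"twist":0},{"travel":[0.105,0,0],"twist":0},{"travel":[0.112,0,0],"twist":0},{"travel":[0.112,0,0],"twist":0}]'
python3 -m pendant '[{"travel":[0.002,0,0],"twist":0},{"travel":[0.004,0,0],"twist":0},{"travel":[0.0055,0,0],"twist":0},{"travel":[0.0055,0,0],"twist":0}]'
```

```text
time: 6.62
position: [0.5384, -0.0611, 0.0362]
tool_rot: [1.342, 1.124, -1.349]
ft_force: [-0.5, -0.3, -3.9]
grip_width: 0.568
time: 7.12
position: [0.5383, -0.0612, 0.0307]
tool_rot: [1.342, 1.124, -1.349]
ft_force: [0.1, -0.1, -3.8]
grip_width: 0.566
```

```bash
python3 -m pendant '[{"travel":[0.001,0,0],"twist":0},{"travel":[0.002,0,0],"twist":0},{"travel":[0.002,0,0],"twist":0}]'
```

```text
time: 7.5
position: [0.5384, -0.0611, 0.0294]
tool_rot: [1.342, 1.124, -1.349]
ft_force: [-1.9, 0.2, 2.8]
grip_width: 0.563
```

```bash
python3 -m pendant '[{"travel":[0,0,0],"twist":0},{"travel":[0,0,0],"twist":0},{"travel":[0,0,0],"twist":0},{"travel":[-0.02,0,0],"twist":0},{"travel":[-0.05,0,0],"twist":0},{"travel":[-0.09,0,0],"twist":-0.1},{"travel":[-0.13,0,0],"twist":-0.25},{"travel":[-0.17,0,0],"twist":-0.42},{"travel":[-0.19,0,0],"twist":-0.6},{"travel":[-0.19,0,0],"twist":-0.78}]' 1
python3 -m pendant '[{"travel":[0,0,0],"twist":-0.18},{"travel":[0,0,0],"twist":-0.36},{"travel":[0,0,0],"twist":-0.54},{"travel":[0,0,0],"twist":-0.7},{"travel":[0,0,0],"twist":-0.785},{"travel":[0,0,0],"twist":-0.785},{"travel":[0,0,0],"twist":-0.785}]'
python3 - <<'E'
from h import *
s=st(); snap('wrist','w3')
E
```

```text
time: 8.75
position: [0.5414, -0.0617, 0.2217]
tool_rot: [0.757, 1.44, -0.756]
ft_force: [-0.1, -0.6, -0.8]
grip_width: 1.001
time: 9.62
position: [0.5415, -0.0618, 0.2217]
tool_rot: [0.148, 1.57, -0.145]
ft_force: [0.7, -0.1, 0.4]
grip_width: 1.001
t 9.62 pos [ 0.5415 -0.0618  0.2217] psi -10.67 F [ 0.7 -0.1  0.4] w 1.001 q7 -0.18 xaxis [-0.0036  0.0021 -1.    ]
```

View pics/w3.png

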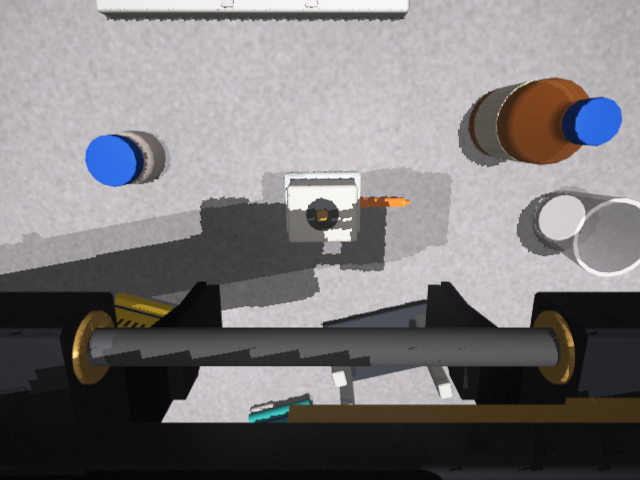

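The head stands upright on the bench, disc at (322,214), pointer tip at (410,201).

```bash
python3 - <<'E'
from h import *
np.set_printoptions(precision=4,suppress=True)
s=ctrl.get_state(); C=cam('wrist',s)
im=cv2.imread('pics/w3.png'); cv2.imwrite('pics/w3c.png',cv2.resize(im[160:255,270:425],None,fx=5,fy=5,interpolation=cv2.INTER_CUBIC))
c=onz(C,322,214.5,.069); t=onz(C,410,201.5,.013); print(c,t,np.linalg.norm((t-c)[:2]),np.degrees(np.arctan2(*(t-c)[1::-1])))
to([c[0],c[1],.033],-10.67)
E
```

```text
[ 0.5395 -0.0613  0.069 ] [ 0.6243 -0.0762  0.013 ] 0.08603561681408486 -9.9193229285142
travel [ 0.1887 -0.0002 -0.0012] twist 0.0003 rows>= 3.019004823946283 0.0017028192513502266
```

View pics/w3c.png

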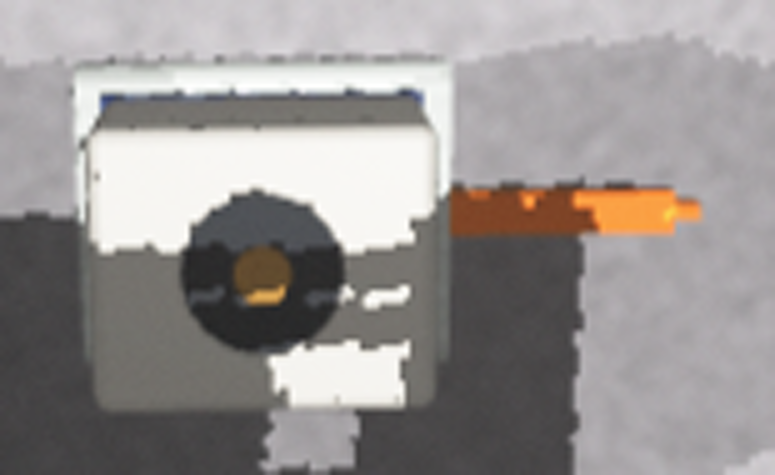

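```bash
python3 -m pendant '[{"travel":[0.03,0,-0.001],"twist":0},{"travel":[0.08,0,-0.001],"twist":0},{"travel":[0.13,0,-0.001],"twist":0},{"travel":[0.165,0,-0.001],"twist":0},{"travel":[0.18,0,-0.001],"twist":0},{"travel":[0.186,0,-0.001],"twist":0},{"travel":[0.186,0,-0.001],"twist":0}]' 1
python3 - <<'E'
from h import *
st();to([.5395,-.0613,.035],-10.67)
E
```

```text
time: 10.55
position: [0.5407, -0.0612, 0.0366]
tool_rot: [0.147, 1.568, -0.145]
ft_force: [-0.2, -0.4, 0.2]
grip_width: 1.007
t 10.55 pos [ 0.5407 -0.0612  0.0366] psi -10.66 F [-0.2 -0.4  0.2] w 1.007 q7 -0.26 xaxis [-0.0021  0.0019 -1.    ]
travel [ 0.0016 -0.0003 -0.0012] twist 0.0002 rows>= 0.03273281600915384 0.0009165111397675273
```

```bash
python3 -m pendant '[{"travel":[0.0016,0,-0.001],"twist":0},{"travel":[0.0016,0,-0.001],"twist":0},{"travel":[0.0016,0,-0.001],"twist":0},{"travel":[0.0016,0,-0.001],"twist":0},{"travel":[0.0016,0,-0.001],"twist":0},{"travel":[0.0016,0,-0.001],"twist":0}]' -1 35
python3 -m pendant '[{"travel":[-0.01,0,0],"twist":0},{"travel":[-0.04,0,0],"twist":0},{"travel":[-0.08,0,0],"twist":0},{"travel":[-0.12,0,0],"twist":0},{"travel":[-0.15,0,0],"twist":0},{"travel":[-0.17,0,0],"twist":0},{"travel":[-0.17,0,0],"twist":0}]'
python3 - <<'E'
from h import *
s=st(); snap('wrist','w4')
E
```

```text
time: 11.3
position: [0.5405, -0.0611, 0.0355]
tool_rot: [0.147, 1.567, -0.145]
ft_force: [2.3, 0.5, 2.4]
grip_width: 0.402
time: 12.18
position: [0.5414, -0.0613, 0.2072]
tool_rot: [0.147, 1.564, -0.145]
ft_force: [-0.0, 0.8, -0.2]
grip_width: 0.005
t 12.18 pos [ 0.5414 -0.0613  0.2072] psi -10.66 F [-0.   0.8 -0.2] w 0.005 q7 -0.18 xaxis [ 0.0022  0.001  -1.    ]
```

View pics/w4.png

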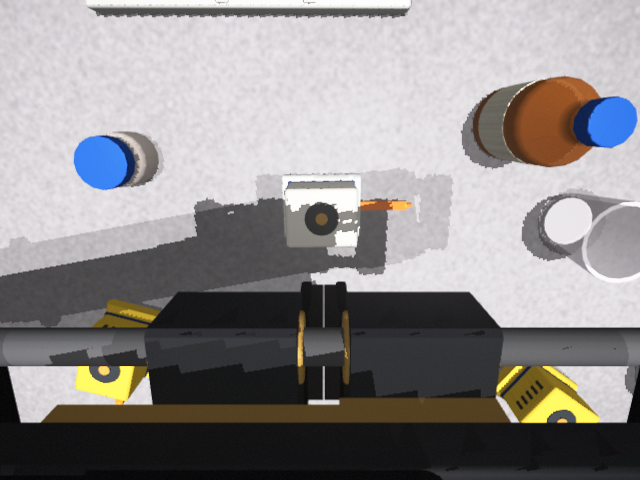

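The width of 0.40 (35 mm) shows that the jaws missed or slipped off the 60 mm faces, and the head is still on the bench. I'll measure before acting.

```bash
python3 - <<'E'
from h import *
np.set_printoptions(precision=4,suppress=True)
s=ctrl.get_state(); C=cam('wrist',s)
im=cv2.imread('pics/w4.png'); cv2.imwrite('pics/w4c.png',cv2.resize(im[160:255,270:425],None,fx=5,fy=5,interpolation=cv2.INTER_CUBIC))
c=onz(C,321.5,218.5,.069); t=onz(C,411,205,.013); print(c,t,np.linalg.norm((t-c)[:2]),np.degrees(np.arctan2(*(t-c)[1::-1])))
print('proj tcp-held block top', proj(C,np.array(s['position'])))
snap('top','t4');snap('scene','s4')
a=cv2.imread('pics/t4.png')[185:305,310:440];b=cv2.imread('pics/s4.png')[220:340,220:380]
cv2.imwrite('pics/t4c.png',np.hstack([cv2.resize(a,(390,360),interpolation=2),cv2.resize(b,(400,360),interpolation=2)]))
E
```

```text
[ 0.5388 -0.0609  0.069 ] [ 0.6219 -0.076   0.013 ] 0.08443475736238144 -10.312971151671835
proj tcp-held block top [324.3447 278.0988]
```

View pics/w4c.png

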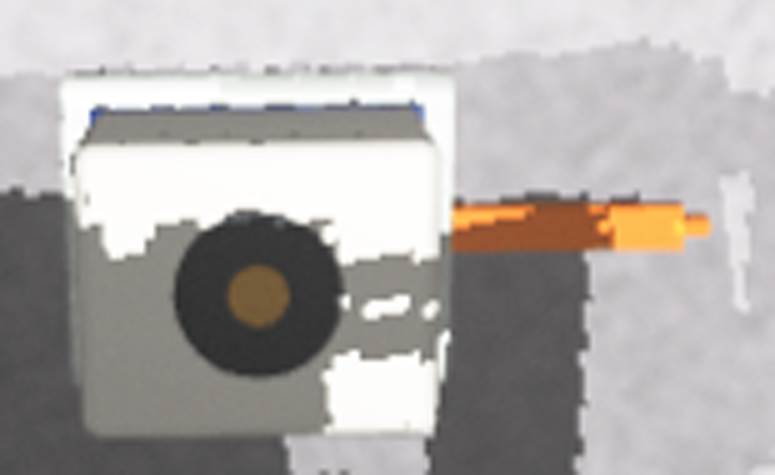

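View pics/t4c.png

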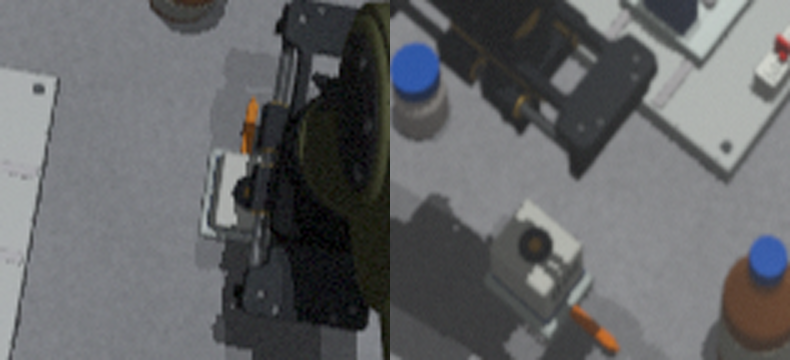

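```bash
python3 - <<'E'
from h import *
np.set_printoptions(precision=4,suppress=True)
for z in (.069,.081):print(onz(cam('scene'),278,301,z),onz(cam('top'),391.5,248.8,z))
s=ctrl.get_state(); print(s['position'],s['grip_width'],proj(cam('top'),s['position']),proj(cam('scene'),s['position']))
E
```

```text
[ 0.5388 -0.0617  0.069 ] [ 0.5404 -0.06    0.069 ]
[ 0.5425 -0.0665  0.081 ] [ 0.5397 -0.058   0.081 ]
[ 0.5397 -0.0614  0.2043] 0.0067675354990595 [402.4824 245.3484] [274.051  267.7266]
```

View pics/s4.png

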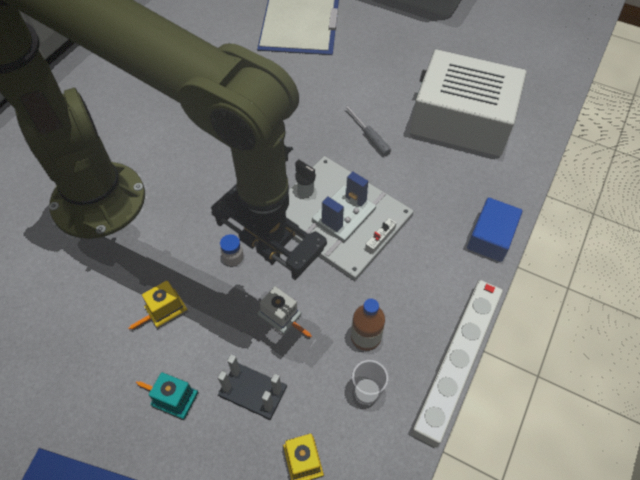

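All three cameras agree the head is upright at (0.539, -0.061) and has barely moved. I'll try again, closing in stages and watching with the camera.

```bash
python3 - <<'E'
from h import *
st();to([.539,-.061,.033],-10.5)
E
python3 -m pendant '[{"travel":[0,0,0],"twist":0},{"travel":[0,0,0],"twist":0},{"travel":[0,0,0],"twist":0},{"travel":[0,0,0],"twist":0},{"travel":[0,0,0],"twist":0},{"travel":[0,0,0],"twist":0}]' 1 20
python3 - <<'E'
from h import *
st();to([.539,-.061,.033],-10.5)
E
```

```text
t 12.32 pos [ 0.5397 -0.0614  0.2043] psi -10.66 F [ 0.4 -0.5 -1. ] w 0.007 q7 -0.18 xaxis [-0.0027  0.002  -1.    ]
travel [ 0.1713 -0.     -0.0002] twist -0.0028 rows>= 2.7411141110599013 0.015153109029068955
time: 13.08
position: [0.5397, -0.0614, 0.2044]
tool_rot: [0.148, 1.569, -0.145]
ft_force: [0.3, -1.3, -1.4]
grip_width: 0.603
t 13.07 pos [ 0.5397 -0.0614  0.2044] psi -10.66 F [ 0.3 -1.3 -1.4] w 0.603 q7 -0.18 xaxis [-0.0026  0.002  -1.    ]
travel [ 0.1714 -0.     -0.0003] twist -0.0029 rows>= 2.741856403742814 0.015414936521586212
```

```bash
python3 -m pendant '[{"travel":[0,0,0],"twist":0.002},{"travel":[0,0,0],"twist":0.002},{"travel":[0,0,0],"twist":0.002},{"travel":[0,0,0],"twist":0.002},{"travel":[0.02,0,0],"twist":-0.003},{"travel":[0.06,0,0],"twist":-0.003},{"travel":[0.11,0,0],"twist":-0.003},{"travel":[0.15,0,0],"twist":-0.003},{"travel":[0.168,0,0],"twist":-0.003},{"travel":[0.17,0,0],"twist":-0.003}]' 1 20
python3 -m pendant '[{"travel":[0,0,0],"twist":0},{"travel":[0,0,0],"twist":0}]'
python3 - <<'E'
from h import *
st(); snap('wrist','w5'); snap('scene','s5')
im=cv2.imread('pics/s5.png'); cv2.imwrite('pics/s5c.png',cv2.resize(im[230:370,190:350],None,fx=4,fy=4,interpolation=2))
E
```

```text
time: 14.32
position: [0.5389, -0.0609, 0.0339]
tool_rot: [0.145, 1.57, -0.142]
ft_force: [-0.3, 0.3, 0.5]
grip_width: 0.996
time: 14.58
position: [0.5403, -0.061, 0.0355]
tool_rot: [0.145, 1.567, -0.142]
ft_force: [-0.2, 0.3, 0.5]
grip_width: 0.999
t 14.57 pos [ 0.5403 -0.061   0.0355] psi -10.49 F [-0.2  0.3  0.5] w 0.999 q7 -0.26 xaxis [-0.0011  0.0019 -1.    ]
```

View pics/w5.png

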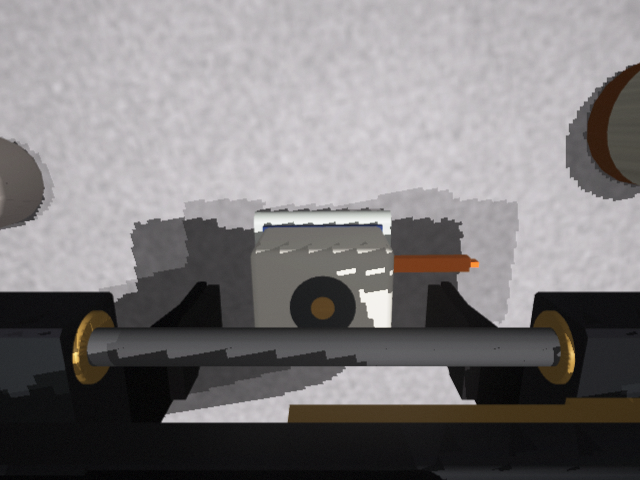

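View pics/s5c.png

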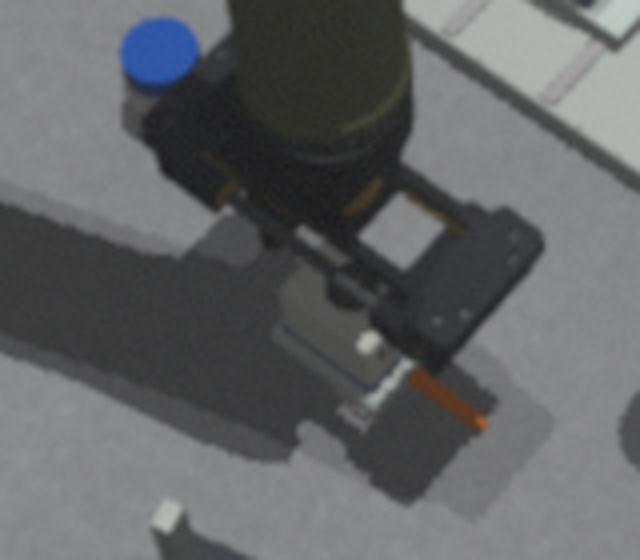

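```bash
python3 -m pendant '[{"travel":[0,0,0],"twist":0},{"travel":[0,0,0],"twist":0},{"travel":[0,0,0],"twist":0},{"travel":[0,0,0],"twist":0}]' 0.3 20
python3 - <<'E'
from h import *
st(); snap('wrist','w6')
E
```

```text
time: 15.18
position: [0.54, -0.0611, 0.035]
tool_rot: [0.145, 1.568, -0.142]
ft_force: [-0.1, 0.5, 2.7]
grip_width: 0.677
t 15.18 pos [ 0.54   -0.0611  0.035 ] psi -10.49 F [-0.1  0.5  2.7] w 0.677 q7 -0.26 xaxis [-0.0016  0.0019 -1.    ]
```

View pics/w6.png

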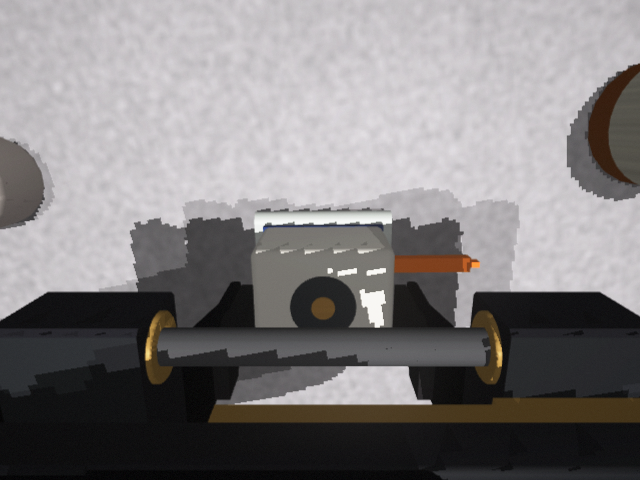

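```bash
python3 -m pendant '[{"travel":[0,0,0],"twist":0},{"travel":[0,0,0],"twist":0}]'; python3 -m pendant '[{"travel":[0,0,0],"twist":0},{"travel":[0,0,0],"twist":0}]' 0.2 20
```

```text
time: 15.48
position: [0.5406, -0.0611, 0.0355]
tool_rot: [0.145, 1.567, -0.142]
ft_force: [0.2, -0.3, 0.5]
grip_width: 0.651
time: 15.72
position: [0.5406, -0.0612, 0.0355]
tool_rot: [0.145, 1.567, -0.142]
ft_force: [0.4, 0.8, 0.0]
grip_width: 0.602
```

```bash
python3 - <<'E'
from h import *
st(); im=snap('wrist','w7'); cv2.imwrite('pics/w7c.png',cv2.resize(im[190:440,180:470,::-1],None,fx=2.4,fy=2.4,interpolation=2))
im=snap('scene','s7')[:,:,::-1]; cv2.imwrite('pics/s7c.png',cv2.resize(im[230:370,190:350],None,fx=4,fy=4,interpolation=2))
E
```

```text
t 15.72 pos [ 0.5406 -0.0612  0.0355] psi -10.49 F [0.4 0.8 0. ] w 0.602 q7 -0.26 xaxis [-5.0e-04  1.8e-03 -1.0e+00]
```

View pics/w7c.png

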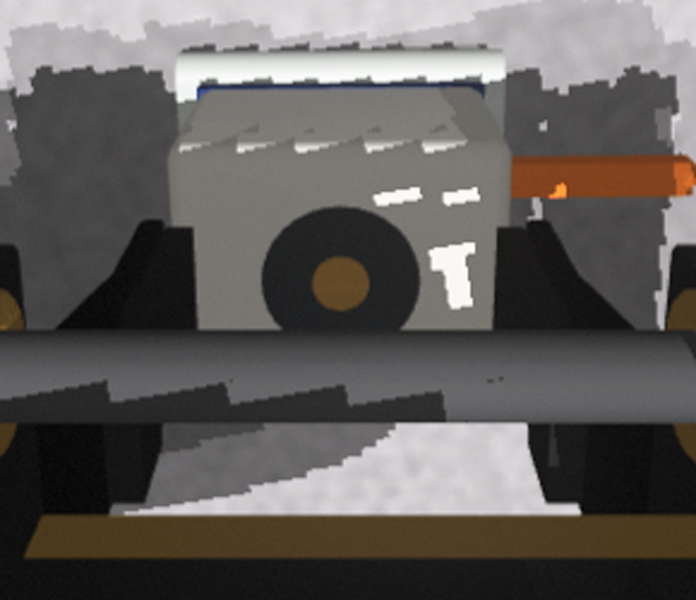

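View pics/s7c.png

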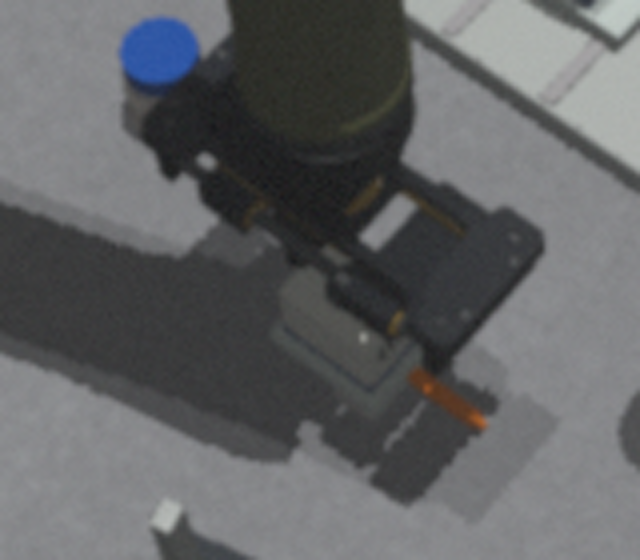

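The fingers cover the block's top edges, and their visible tips look closer to the camera than the TCP should be. I'll work out where the tips really are.

```bash
python3 - <<'E'
from h import *
np.set_printoptions(precision=4,suppress=True)
m=ctrl.camera_model('wrist');K=np.array(m['K']);T=np.array(m['T_tool_cam'])
def pt(u,v,d):
    p=np.linalg.solve(K,[u,v,1])*d; return T[:3,:3]@p+T[:3,3]
# open: inner corner tips cols 220/428 row 284; gap .087
for ul,ur,v,g in [(220,428,284,.087),(261,387.5,285,.602*.087),(237,410.5,284,.677*.087)]:
    d=K[0,0]*g/(ur-ul); print(d,pt(ul,v,d),pt(ur,v,d))
# rays at y=+-.0095 planes
E
```

```text
0.1743081687101253 [-0.0324  0.0098 -0.0438] [-0.0326  0.0097  0.0432]
0.17253890634946287 [-0.0342  0.01   -0.0264] [-0.0343  0.01    0.026 ]
0.1414719255624496 [-0.0632  0.0219 -0.0299] [-0.0633  0.0218  0.029 ]
```

The tips end about 33 mm behind the reported TCP, at tool x = -0.033 and y = ±0.0098. That explains why the jaws closed just above the block. I'll open and go about 22 mm lower, watching the force.

```bash
python3 -m pendant '[{"travel":[-0.002,0,0],"twist":0},{"travel":[-0.002,0,0],"twist":0},{"travel":[-0.002,0,0],"twist":0},{"travel":[-0.002,0,0],"twist":0},{"travel":[-0.002,0,0],"twist":0},{"travel":[0.004,0,-0.001],"twist":0},{"travel":[0.01,0,-0.001],"twist":0},{"travel":[0.014,0,-0.001],"twist":0},{"travel":[0.014,0,-0.001],"twist":0}]' 1 30
python3 -m pendant '[{"travel":[0.003,0,0],"twist":0},{"travel":[0.006,0,0],"twist":0},{"travel":[0.008,0,0],"twist":0},{"travel":[0.008,0,0],"twist":0}]'
python3 - <<'E'
from h import *
st(); im=snap('wrist','w8')
E
```

```text
time: 16.95
position: [0.5392, -0.0609, 0.0209]
tool_rot: [0.145, 1.568, -0.142]
ft_force: [0.2, -0.3, -0.3]
grip_width: 1.001
time: 17.45
position: [0.5391, -0.0609, 0.0128]
tool_rot: [0.145, 1.568, -0.142]
ft_force: [-0.2, -0.0, 1.1]
grip_width: 1.004
t 17.45 pos [ 0.5391 -0.0609  0.0128] psi -10.49 F [-0.2 -0.   1.1] w 1.004 q7 -0.27 xaxis [-0.0017  0.0021 -1.    ]
```

View pics/w8.png

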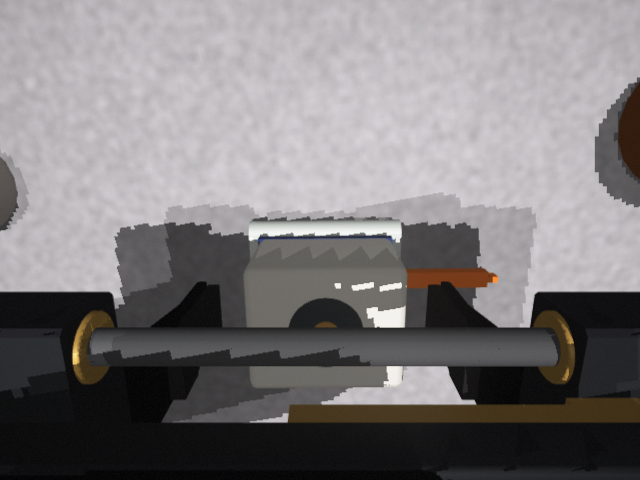

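The block now sits well between the fingers, with its top face spanning rows 268–387. I'll grip it here.

```bash
python3 -m pendant '[{"travel":[0,0,0],"twist":0},{"travel":[0,0,0],"twist":0},{"travel":[0,0,0],"twist":0},{"travel":[0,0,0],"twist":0},{"travel":[0,0,0],"twist":0},{"travel":[0,0,0],"twist":0}]' -1 40
python3 - <<'E'
from h import *
st()
E
```

```text
time: 18.25
position: [0.5396, -0.0609, 0.013]
tool_rot: [0.145, 1.567, -0.142]
ft_force: [1.5, -1.2, 0.5]
grip_width: 0.685
t 18.25 pos [ 0.5396 -0.0609  0.013 ] psi -10.49 F [ 1.5 -1.2  0.5] w 0.685 q7 -0.27 xaxis [-8.e-04  2.e-03 -1.e+00]
```

```bash
python3 -m pendant '[{"travel":[-0.01,0,0],"twist":0},{"travel":[-0.04,0,0],"twist":0},{"travel":[-0.08,0,0],"twist":0},{"travel":[-0.12,0,0],"twist":0},{"travel":[-0.16,0,0],"twist":0},{"travel":[-0.187,0,0],"twist":0},{"travel":[-0.187,0,0],"twist":0}]'
python3 - <<'E'
from h import *
st();to([.534,.143,.20],-10.5)
E
```

```text
time: 19.12
position: [0.5406, -0.0611, 0.202]
tool_rot: [0.145, 1.564, -0.142]
ft_force: [1.1, -0.5, -4.7]
grip_width: 0.688
t 19.12 pos [ 0.5406 -0.0611  0.202 ] psi -10.48 F [ 1.1 -0.5 -4.7] w 0.688 q7 -0.18 xaxis [ 0.0026  0.0011 -1.    ]
travel [ 0.0022  0.1995 -0.0437] twist 0.0004 rows>= 3.2680940486793326 0.002024711058301806
```

```bash
python3 -m pendant '[{"travel":[0,0.015,-0.003],"twist":0},{"travel":[0,0.045,-0.01],"twist":0},{"travel":[0,0.085,-0.018],"twist":0},{"travel":[0,0.125,-0.027],"twist":0},{"travel":[0,0.16,-0.035],"twist":0},{"travel":[0,0.185,-0.041],"twist":0},{"travel":[0.002,0.198,-0.044],"twist":0},{"travel":[0.002,0.2,-0.044],"twist":0},{"travel":[0.002,0.2,-0.044],"twist":0}]'
python3 - <<'E'
from h import *
st(); im=snap('wrist','w9')
E
```

```text
time: 20.25
position: [0.5337, 0.1423, 0.1996]
tool_rot: [0.145, 1.564, -0.144]
ft_force: [0.4, 0.5, -4.5]
grip_width: 0.686
t 20.25 pos [0.5337 0.1423 0.1996] psi -10.56 F [ 0.4  0.5 -4.5] w 0.686 q7 -0.59 xaxis [ 1.7e-03  4.0e-04 -1.0e+00]
```

View pics/w9.png

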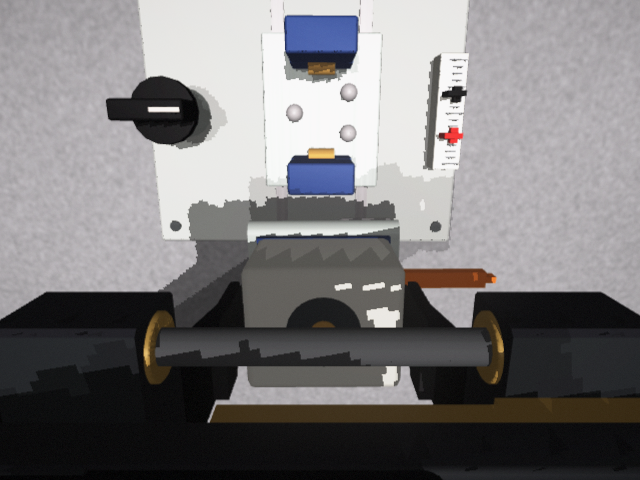

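The wrist view shows the balls at (294,113), (348,92) and (348,133), the red mark at (452,135), the black mark at (455,93) and the knob at (163,109).

```bash
python3 - <<'E'
from h import *
np.set_printoptions(precision=4,suppress=True)
s=ctrl.get_state(); C=cam('wrist',s)
im=cv2.imread('pics/w9.png')
cv2.imwrite('pics/w9c.png',cv2.resize(im[10:200,255:475],None,fx=3.6,fy=3.1,interpolation=2))
roi=im[60:160,275:375]; sat=cv2.cvtColor(roi,cv2.COLOR_BGR2HSV)
m=((sat[...,2]<215)&(sat[...,1]<40)).astype(np.uint8)
n,l,q,c=cv2.connectedComponentsWithStats(m)
b=[]
for i in range(1,n):
    if 80<q[i,4]<600: print(q[i],c[i]+[275,60])
b=[(294,112.5),(348.5,92),(348,133)]
P=np.array([onz(C,u,v,.041) for u,v in b]); print(P)
seat=((P[1]+P[2])/2+P[0])/2; d=(P[1]+P[2])/2-P[0]; e=P[1]-P[2]
print('seat',seat,'yaw',np.degrees(np.arctan2(d[1],d[0])),np.degrees(np.arctan2(e[1],e[0]))-90, np.linalg.norm(d),np.linalg.norm(e))
print('red',onz(C,452,135,.062),'blk',onz(C,455,93,.062))
print('head disc', )
E
```

```text
[  9   0  69  23 579] [311.3592  73.6425]
[ 65  23  18  19 210] [348.1333  92.4667]
[ 11  44  17  19 198] [294.197  112.9697]
[ 64  65  18  17 185] [347.427  132.9892]
[[0.5259 0.2282 0.041 ]
 [0.5721 0.2355 0.041 ]
 [0.5664 0.2042 0.041 ]]
seat [0.5476 0.224  0.041 ] yaw -10.890827432904288 -10.43858451352439 0.044092402179128985 0.03186916333823481
red [0.6443 0.1884 0.062 ] blk [0.6497 0.2187 0.062 ]
head disc
```

View pics/w9c.png

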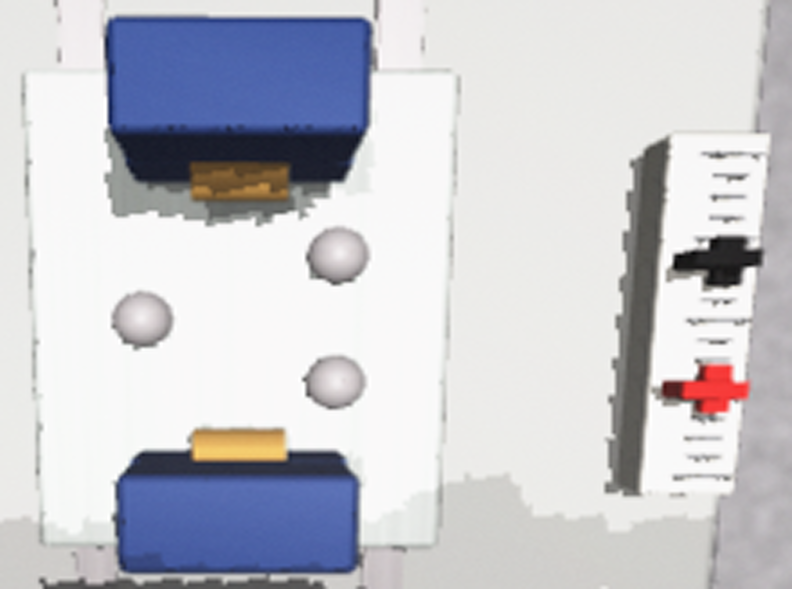

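```bash
python3 - <<'E'
from h import *
np.set_printoptions(precision=4,suppress=True)
S=cam('scene');T=cam('top')
f=lambda u,v,z:onz(S,260+u/4.5-.4,150+v/4.5-.4,z)
print('scene balls',f(396,312,.041),f(432,272,.041))
s=ctrl.get_state(); C=cam('wrist',s)
# tower tops corners at .112 : wrist far tower (107,17)-(372,130) , near (118,475)-(358,572)
w=lambda u,v,z:onz(C,255+u/3.6-.4,10+v/3.1-.4,z)
far=[w(*p,.112) for p in [(107,18),(372,18),(368,130),(110,130)]]; near=[w(*p,.112) for p in [(120,475),(356,475),(358,570),(120,570)]]
print('far',np.mean(far,0),'near',np.mean(near,0),'mid',(np.mean(far,0)+np.mean(near,0))/2)
print(np.linalg.norm(np.mean(far,0)-np.mean(near,0)))
g=lambda u,v,z:onz(T,210+u/4.2-.4,185+v/4.2-.4,z)
print('top towers',np.mean([g(*p,.112) for p in [(172,205),(209,207),(193,292),(157,285)]],0),np.mean([g(*p,.112) for p in [(332,230),(373,237),(360,320),(320,315)]],0))
print('scene towers',np.mean([f(*p,.112) for p in [(418,98),(487,140),(470,167),(397,125)]],0),np.mean([f(*p,.112) for p in [(306,210),(376,252),(358,280),(283,240)]],0))
E
```

```text
scene balls [0.5652 0.2038 0.041 ] [0.5703 0.2347 0.041 ]
far [0.556  0.2682 0.112 ] near [0.5393 0.1804 0.112 ] mid [0.5476 0.2243 0.112 ]
0.08931709142232658
top towers [0.5559 0.2657 0.112 ] [0.5388 0.1761 0.112 ]
scene towers [0.5568 0.2659 0.112 ] [0.5396 0.1784 0.112 ]
```

```bash
python3 - <<'E'
from h import *
st();to([.5476,.2234,.155],-10.6)
E
```

```text
t 20.3 pos [0.5339 0.142  0.1998] psi -10.59 F [-0.  -0.3 -3.3] w 0.685 q7 -0.59 xaxis [ 2.e-03  4.e-04 -1.e+00]
travel [ 0.0448  0.0825 -0.0016] twist 0.0001 rows>= 1.502521031667679 0.0007924214070664896
```

```bash
python3 -m pendant '[{"travel":[0,0.015,0],"twist":0},{"travel":[0,0.04,-0.001],"twist":0},{"travel":[0,0.065,-0.0016],"twist":0},{"travel":[0,0.08,-0.0016],"twist":0},{"travel":[0.015,0.0825,-0.0016],"twist":0},{"travel":[0.035,0.0825,-0.0016],"twist":0},{"travel":[0.045,0.0825,-0.0016],"twist":0},{"travel":[0.045,0.0825,-0.0016],"twist":0}]'
python3 - <<'E'
from h import *
st();to([.5476,.2234,.110],-10.6); im=snap('wrist','w10'); im=snap('scene','s10')[:,:,::-1]; cv2.imwrite('pics/s10c.png',cv2.resize(im[150:290,260:420],None,fx=4,fy=4,interpolation=2))
E
```

```text
time: 21.3
position: [0.5469, 0.222, 0.1533]
tool_rot: [0.145, 1.566, -0.147]
ft_force: [-0.2, -0.5, -3.7]
grip_width: 0.687
t 21.3 pos [0.5469 0.222  0.1533] psi -10.66 F [-0.2 -0.5 -3.7] w 0.687 q7 -0.79 xaxis [-5.e-04 -9.e-04 -1.e+00]
travel [0.0433 0.0015 0.0004] twist -0.0011 rows>= 0.6929042664516016 0.005669981724021791
```

View pics/w10.png

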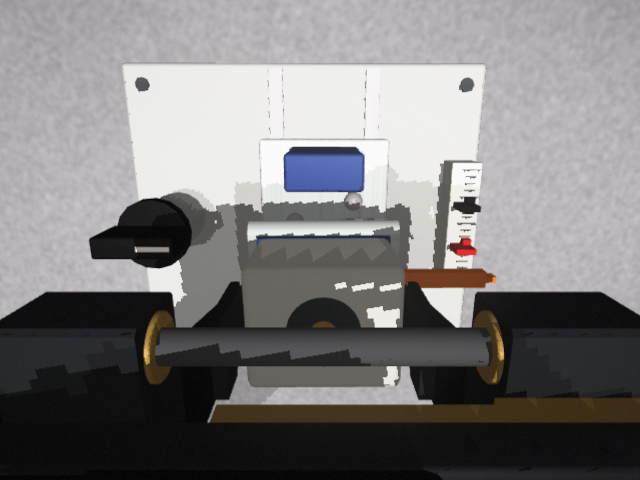

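View pics/s10c.png

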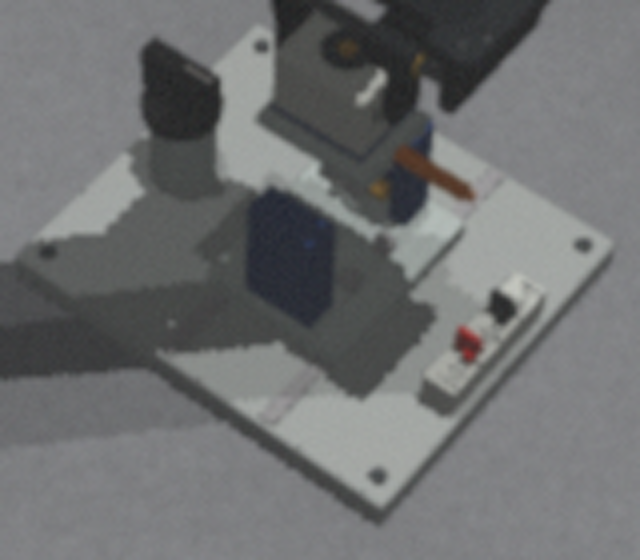

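```bash
python3 - <<'E'
from h import *
np.set_printoptions(precision=4,suppress=True)
im=cv2.imread('pics/w10.png'); cv2.imwrite('pics/w10c.png',cv2.resize(im[135:300,235:420],None,fx=4,fy=3.6,interpolation=2))
s=ctrl.get_state(); C=cam('wrist',s)
seat=np.array([.5476,.2230,0]);a=np.radians(-10.6);x=np.array([np.cos(a),np.sin(a),0]);y=np.array([-x[1],x[0],0])
for n,p in [('tower inner',(0,.034,.112)),('tower outer',(0,.056,.112)),('tL',(-.023,.034,.112)),('tR',(.023,.034,.112)),('ball',(.022,.016,.048))]:
    print(n,proj(C,seat+p[0]*x+p[1]*y+[0,0,p[2]]))
h=np.array(s['position'])+[0,0,.031]
for n,p in [('plate front mid',(0,.030,-.031)),('blk L',(-.03,.025,.025)),('blk R',(.03,.025,.025)),('back',(0,-.025,.025)),('tip',(.085,0,-.031))]: print(n,proj(C,h+p[0]*x+p[1]*y+[0,0,p[2]]))
E
```

```text
tower inner [323.2941 196.3901]
tower outer [323.2395 157.6358]
tL [283.4353 196.4734]
tR [363.1252 196.3069]
ball [352.8156 206.0671]
plate front mid [324.3037 219.4524]
blk L [240.5741 268.2748]
blk R [409.996  267.8152]
back [325.3562 390.3526]
tip [494.1922 277.6209]
```

View pics/w10c.png

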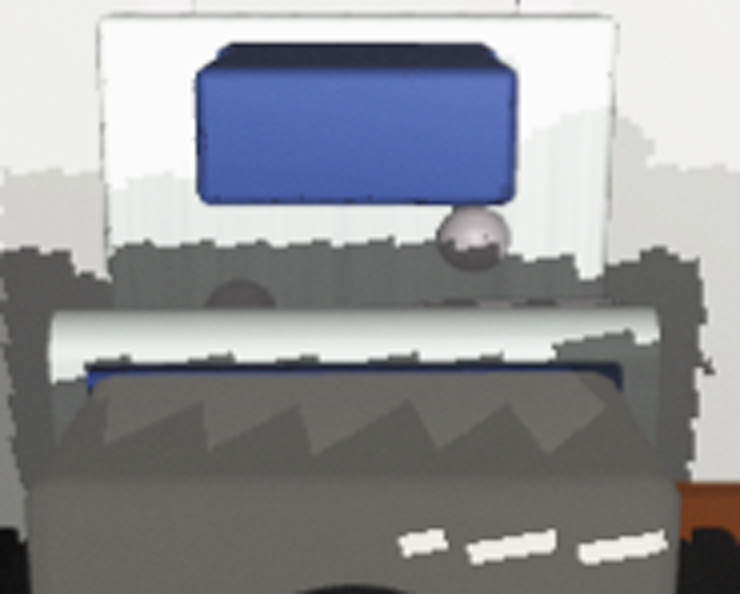

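```bash
python3 - <<'E'
from h import *
np.set_printoptions(precision=4,suppress=True)
s=ctrl.get_state(); C=cam('wrist',s); print(s['position'])
a=np.radians(-10.6);x=np.array([np.cos(a),np.sin(a),0]);y=np.array([-x[1],x[0],0])
t=(onz(C,324.1,191.4,.112)+onz(C,324.1,154.4,.112))/2; print('tower',t,'seat',t-.045*y)
b=onz(C,353.5,201.3,.041); print('seat ball',b-.022*x-.016*y)
# marks, ledge, deck far corner holes for check vs scene
S=cam('scene'); im=cv2.imread('pics/s10.png'); hsv=cv2.cvtColor(im,cv2.COLOR_BGR2HSV)
iw=cv2.imread('pics/w10.png'); hw=cv2.cvtColor(iw,cv2.COLOR_BGR2HSV)
for h,c,roi in [(hsv,S,(150,290,340,420)),(hw,C,(150,300,440,500))]:
    m=(((h[...,0]<6)|(h[...,0]>174))&(h[...,1]>180)).astype(np.uint8); k=np.zeros_like(m);k[roi[0]:roi[1],roi[2]:roi[3]]=m[roi[0]:roi[1],roi[2]:roi[3]]
    v,u=np.nonzero(k); print(len(u),u.min(),u.max(),v.min(),v.max(),u.mean(),v.mean(), onz(c,u.mean(),v.mean(),.057))
# hole far-left/far-right wrist
print('holes wrist',onz(C,142,84.5,.02),onz(C,466.5,84.5,.02))
print('holes scene',onz(S,260+261/4-.4,150+46/4-.4,.02),onz(S,260+583/4-.4,150+244/4-.4,.02))
print('holes top',onz(cam('top'),210+147/4.2-.4,185+68/4.2-.4,.02),onz(cam('top'),210+72/4.2-.4,185+465/4.2-.4,.02))
E
```

```text
[0.5479 0.223  0.155 ]
tower [0.5568 0.2694 0.112 ] seat [0.5485 0.2252 0.112 ]
seat ball [0.549  0.2251 0.041 ]Traceback (most recent call last):
  File "<stdin>", line 12, in <module>
    return umr_minimum(a, axis, None, out, keepdims, initial, where)
ValueError: zero-size array to reduction operation minimum which has no identity
```

Wrist puts the seat at y≈0.224, the bench cameras at ≈0.222. I'll go to the middle, well within the 3 mm capture range.

```bash
python3 - <<'E'
from h import *
st();to([.5476,.2236,.100],-10.6)
E
```

```text
t 21.4 pos [0.5479 0.223  0.155 ] psi -10.64 F [-0.1  0.4 -4.1] w 0.685 q7 -0.79 xaxis [ 2.4e-03  4.0e-04 -1.0e+00]
travel [ 0.055   0.0005 -0.0005] twist -0.0007 rows>= 0.8808504859066885 0.00358748953099368
```

```bash
python3 -m pendant '[{"travel":[0.01,0.0005,-0.0005],"twist":0},{"travel":[0.025,0.0005,-0.0005],"twist":0},{"travel":[0.04,0.0005,-0.0005],"twist":0},{"travel":[0.052,0.0005,-0.0005],"twist":0},{"travel":[0.055,0.0005,-0.0005],"twist":0},{"travel":[0.055,0.0005,-0.0005],"twist":0}]'
python3 - <<'E'
from h import *
st();to([.5476,.2236,.073],-10.6)
E
```

```text
time: 22.15
position: [0.5476, 0.2237, 0.0999]
tool_rot: [0.146, 1.564, -0.145]
ft_force: [0.4, -0.5, -3.7]
grip_width: 0.687
t 22.15 pos [0.5476 0.2237 0.0999] psi -10.63 F [ 0.4 -0.5 -3.7] w 0.687 q7 -0.81 xaxis [ 2.2e-03  6.0e-04 -1.0e+00]
travel [ 0.0269 -0.0002 -0.0001] twist -0.0005 rows>= 0.4307048332920439 0.0029161913601633473
```

```bash
python3 -m pendant '[{"travel":[0.006,0,0],"twist":0},{"travel":[0.012,0,0],"twist":0},{"travel":[0.018,0,0],"twist":0},{"travel":[0.024,0,0],"twist":0},{"travel":[0.028,0,0],"twist":0},{"travel":[0.028,0,0],"twist":0}]'
python3 - <<'E'
from h import *
st(); im=snap('wrist','w11'); im=snap('scene','s11')[:,:,::-1]; cv2.imwrite('pics/s11c.png',cv2.resize(im[150:290,260:420],None,fx=4,fy=4,interpolation=2))
E
```

```text
time: 22.9
position: [0.5488, 0.2243, 0.0724]
tool_rot: [0.147, 1.561, -0.144]
ft_force: [0.7, 2.1, -0.3]
grip_width: 0.69
t 22.9 pos [0.5488 0.2243 0.0724] psi -10.61 F [ 0.7  2.1 -0.3] w 0.69 q7 -0.83 xaxis [ 0.0046  0.0015 -1.    ]
```

View pics/w11.png

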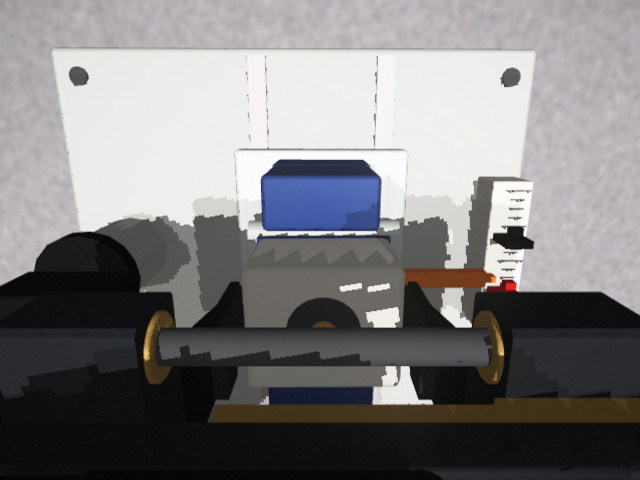

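View pics/s11c.png

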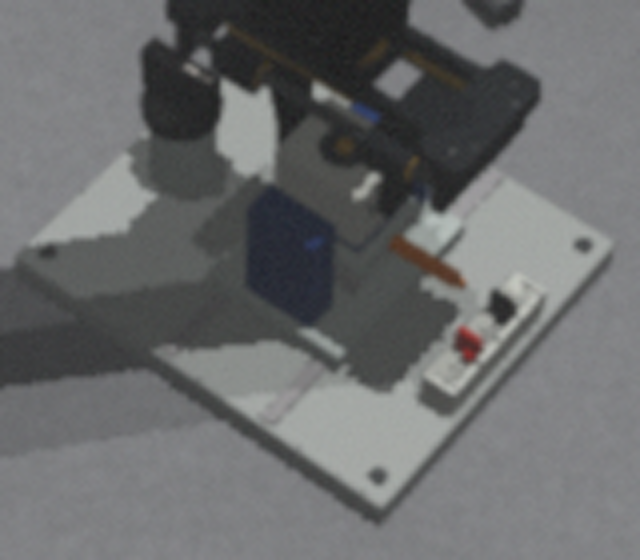

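```bash
python3 -m pendant '[{"travel":[0.002,-0.0005,-0.001],"twist":0},{"travel":[0.004,-0.0005,-0.001],"twist":0},{"travel":[0.006,-0.0005,-0.001],"twist":0},{"travel":[0.006,-0.0005,-0.001],"twist":0}]'
python3 - <<'E'
from h import *
st()
E
```

```text
time: 23.5
position: [0.5502, 0.2236, 0.0673]
tool_rot: [0.148, 1.557, -0.144]
ft_force: [6.1, 0.8, 0.7]
grip_width: 0.686
t 23.5 pos [0.5502 0.2236 0.0673] psi -10.68 F [6.1 0.8 0.7] w 0.686 q7 -0.83 xaxis [ 0.009   0.0021 -1.    ]
```

```bash
python3 - <<'E'
from h import *
im=snap('wrist','w12'); st(); im=snap('scene','s12')[:,:,::-1]; cv2.imwrite('pics/s12c.png',cv2.resize(im[150:290,260:420],None,fx=4,fy=4,interpolation=2)); s=st(); print(np.round(s['torque'],2))
E
```

```text
t 23.55 pos [0.5502 0.2236 0.0673] psi -10.68 F [6.6 1.  1.6] w 0.684 q7 -0.83 xaxis [ 0.009   0.0021 -1.    ]
t 23.6 pos [0.5502 0.2236 0.0673] psi -10.68 F [5.9 1.  0.1] w 0.684 q7 -0.83 xaxis [ 0.009   0.0021 -1.    ]
[ 0.26 -1.59  0.12]
```

View pics/w12.png

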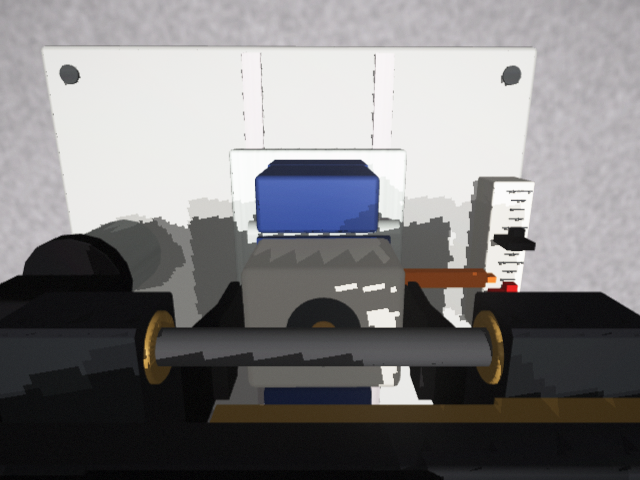

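View pics/s12c.png

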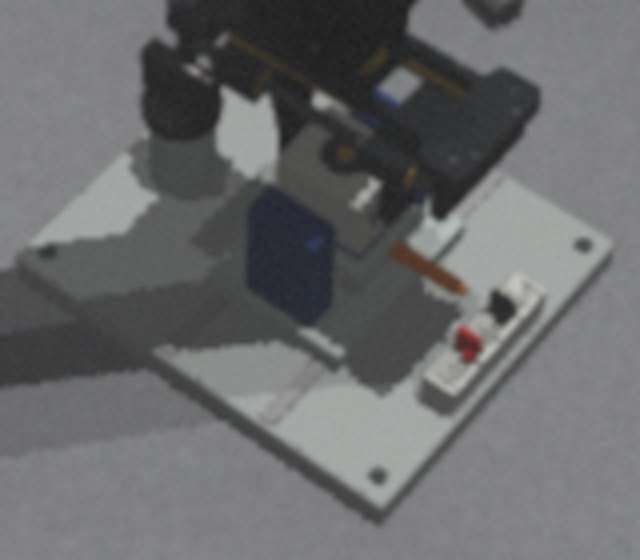

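There is a 6 N push in +x and the head has been displaced about 2 mm. I'll back up a little to see where it starts.

```bash
python3 -m pendant '[{"travel":[-0.004,0,-0.001],"twist":0},{"travel":[-0.008,0,-0.002],"twist":0},{"travel":[-0.009,0,-0.002],"twist":0},{"travel":[-0.009,0,-0.002],"twist":0}]'
python3 - <<'E'
from h import *
s=st(); print(np.round(s['torque'],2), np.round(s['joint_positions'],3))
im=snap('wrist','w13'); to([.5476,.2236,.0763],-10.6);
E
```

```text
time: 24.1
position: [0.5482, 0.2235, 0.0763]
tool_rot: [0.148, 1.557, -0.144]
ft_force: [3.0, 0.6, -0.0]
grip_width: 0.688
t 24.1 pos [0.5482 0.2235 0.0763] psi -10.7 F [ 3.   0.6 -0. ] w 0.688 q7 -0.83 xaxis [ 0.0091  0.0016 -1.    ]
[ 0.08 -0.96  0.1 ] [ 0.205  0.369 -0.769  1.723  0.282  1.153 -0.83 ]
travel [ 0.0001 -0.0003 -0.0005] twist -0.0015 rows>= 0.009400624305884193 0.00826070766054559
```

View pics/w13.png

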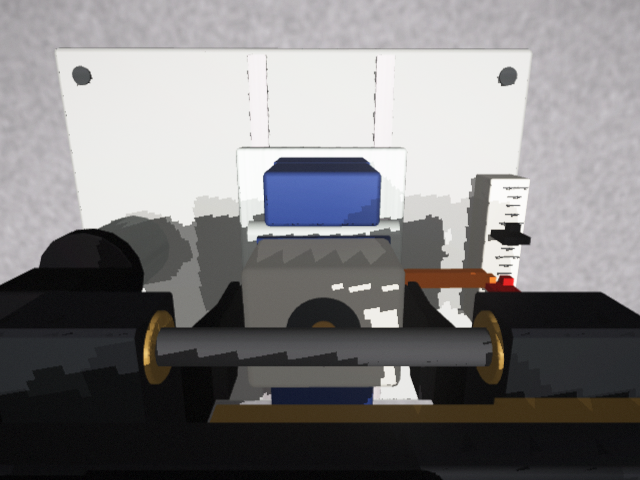

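```bash
python3 - <<'E'
from h import *
np.set_printoptions(precision=1,suppress=True)
S=cam('scene'); s=st(); M=R.from_rotvec(s['tool_rot']).as_matrix()
p=np.array([.5502,.2236,.0673])
for h in (.033,.07,.085,.103,.12):
  print(h,[ ((proj(S,p+M@[-h,yy,zz])-[260,150])*4) for yy,zz in [(.0375,.095),(-.0375,.095),(-.0375,-.095),(.0375,-.095)]])
im=cv2.imread('pics/s12.png'); cv2.imwrite('pics/s12d.png',cv2.resize(im[120:220,270:400],None,fx=6,fy=6,interpolation=2))
E
```

```text
t 24.15 pos [0.5 0.2 0.1] psi -10.69 F [ 2.2  0.8 -0.7] w 0.687 q7 -0.83 xaxis [ 0.  0. -1.]
0.033 [array([526.2, 221.1]), array([445.3, 310.5]), array([170.2, 135.6]), array([253.7,  54.7])]
0.07 [array([532.9, 179.9]), array([450.1, 270.5]), array([167.9,  93.4]), array([253.5,  11.5])]
0.085 [array([535.7, 162.6]), array([452.1, 253.7]), array([167. ,  75.6]), array([253.4,  -6.7])]
0.103 [array([539.2, 141.3]), array([454.5, 233. ]), array([165.8,  53.9]), array([253.3, -28.9])]
0.12 [array([542.5, 120.8]), array([456.9, 213.1]), array([164.7,  32.8]), array([253.2, -50.4])]
```

View pics/s12d.png

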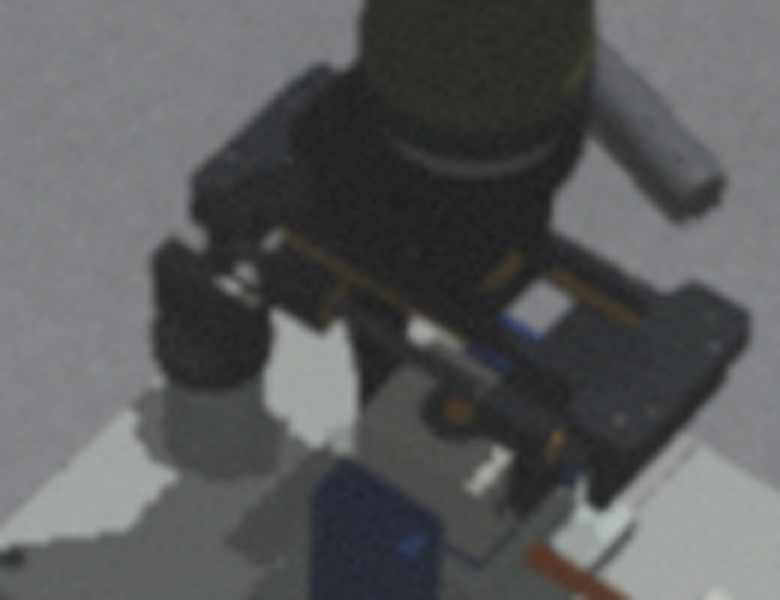

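```bash
python3 -m pendant '[{"travel":[-0.008,0,0],"twist":0},{"travel":[-0.016,0,0],"twist":0},{"travel":[-0.024,0,0],"twist":0},{"travel":[-0.024,0,0],"twist":0},{"travel":[-0.024,0,0],"twist":0}]'
python3 - <<'E'
from h import *
s=st(); print(np.round(s['torque'],2), np.round(s['joint_positions'],3),np.round(s['joint_torque'],1))
im=snap('wrist','w14')
E
```

```text
time: 24.78
position: [0.5477, 0.2236, 0.1002]
tool_rot: [0.148, 1.558, -0.144]
ft_force: [0.2, 0.7, -4.1]
grip_width: 0.687
t 24.77 pos [0.5477 0.2236 0.1002] psi -10.69 F [ 0.2  0.7 -4.1] w 0.687 q7 -0.82 xaxis [ 0.0085  0.0016 -1.    ]
[-0.05 -0.06  0.01] [ 0.215  0.345 -0.778  1.699  0.261  1.195 -0.815] [ -0.  -41.8  -7.9 -30.9  -0.   -0.1  -0. ]
```

View pics/w14.png

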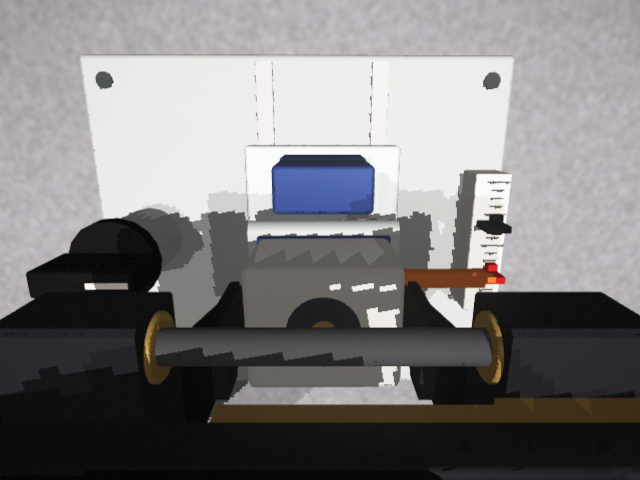

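Comparing the apparent sizes of block and tower, the head hangs about 7 mm lower than I assumed, so home is at TCP z≈0.062. The contact at 0.072–0.076 was the rollers, so I'll re-centre and press on gently.

```bash
python3 - <<'E'
from h import *
s=st(); to([.5478,.2236,.077],-10.6)
E
python3 -m pendant '[{"travel":[0.006,0,0],"twist":-0.001},{"travel":[0.012,0,0],"twist":-0.001},{"travel":[0.018,0,0],"twist":-0.001},{"travel":[0.023,0,0],"twist":-0.001},{"travel":[0.023,0,0],"twist":-0.001}]'
python3 - <<'E'
from h import *
s=st(); to([.5478,.2236,.072],-10.6)
E
```

```text
t 24.82 pos [0.5476 0.2235 0.1   ] psi -10.69 F [ 0.1  0.3 -4. ] w 0.687 q7 -0.82 xaxis [ 0.0083  0.0016 -1.    ]
travel [ 0.023  0.    -0.   ] twist -0.0016 rows>= 0.3686036451807355 0.00852582194330187
time: 25.45
position: [0.5477, 0.2245, 0.0771]
tool_rot: [0.148, 1.558, -0.142]
ft_force: [-0.9, 2.1, -2.1]
grip_width: 0.68
t 25.45 pos [0.5477 0.2245 0.0771] psi -10.59 F [-0.9  2.1 -2.1] w 0.68 q7 -0.83 xaxis [ 0.0084  0.0027 -1.    ]
travel [ 0.0051 -0.0009  0.0002] twist 0.0001 rows>= 0.08283251381386786 0.0006915733235402267
```

```bash
python3 -m pendant '[{"travel":[0.0025,0.0003,0],"twist":0},{"travel":[0.005,0.0003,0],"twist":0},{"travel":[0.0075,0.0003,0],"twist":0},{"travel":[0.0075,0.0003,0],"twist":0}]'
python3 - <<'E'
from h import *
s=st();print(np.round(s['torque'],2)); to([.5478,.2246,.066],-10.6)
E
```

```text
time: 25.95
position: [0.5502, 0.2236, 0.0694]
tool_rot: [0.148, 1.554, -0.143]
ft_force: [6.1, 0.1, -3.0]
grip_width: 0.684
t 25.95 pos [0.5502 0.2236 0.0694] psi -10.65 F [ 6.1  0.1 -3. ] w 0.684 q7 -0.83 xaxis [ 0.0123  0.0022 -0.9999]
[-0.01 -1.64  0.19]
travel [ 0.0033  0.0006 -0.0026] twist -0.0009 rows>= 0.0679266684337812 0.0045850015337521735
```

```bash
python3 - <<'E'
from h import *
im=snap('wrist','w15')[:,:,::-1]; cv2.imwrite('pics/w15c.png',cv2.resize(im[140:300,220:540],None,fx=2.5,fy=3.2,interpolation=2))
im=snap('scene','s15')[:,:,::-1]; cv2.imwrite('pics/s15c.png',cv2.resize(im[160:260,300:400],None,fx=6,fy=6,interpolation=2))
im=snap('top','t15')[:,:,::-1]; cv2.imwrite('pics/t15c.png',cv2.resize(im[185:325,210:340],None,fx=4.2,fy=4.2,interpolation=2))
E
```

```text
(no output)
```

View pics/w15c.png

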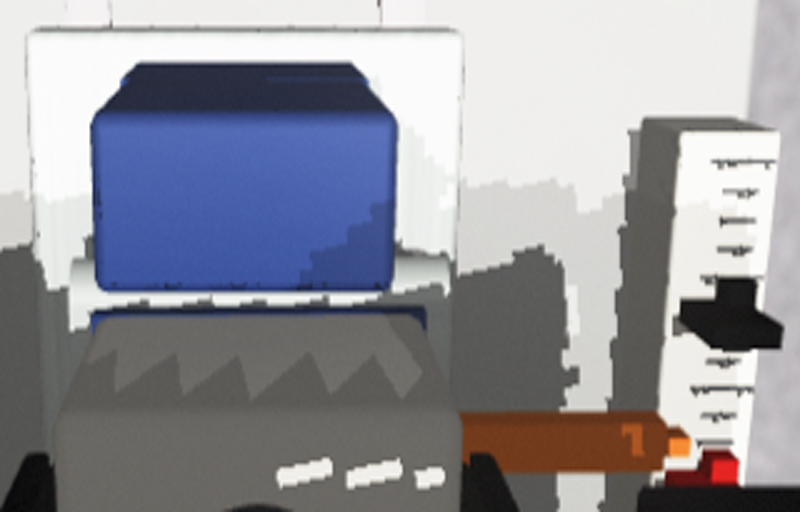

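View pics/s15c.png

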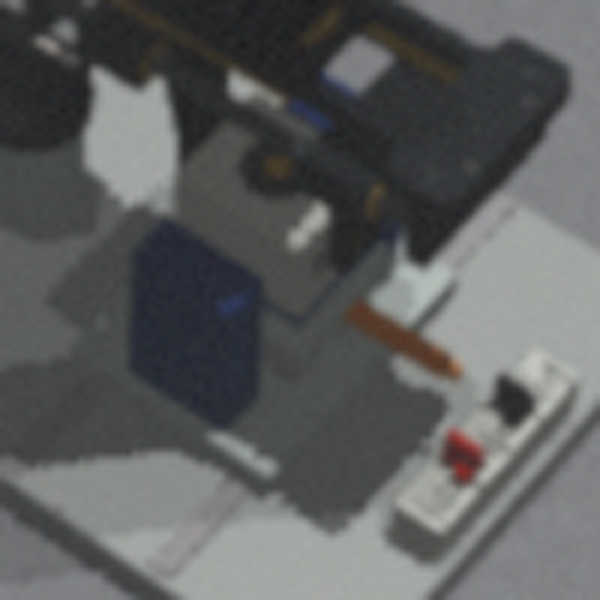

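View pics/t15c.png

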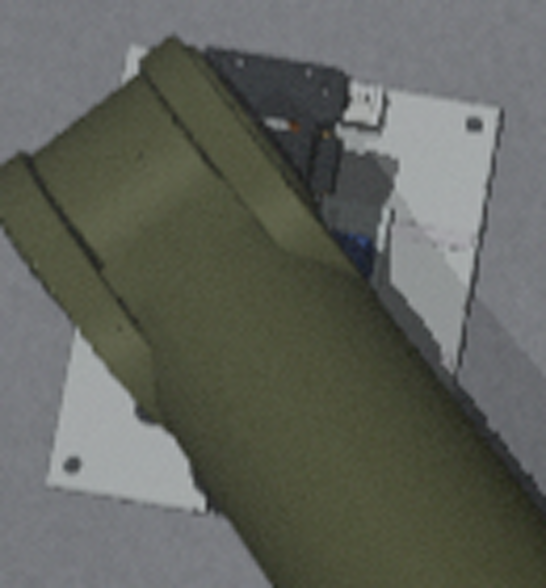

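```bash
python3 -m pendant '[{"travel":[-0.001,0.0006,-0.002],"twist":0},{"travel":[-0.001,0.0006,-0.004],"twist":0},{"travel":[-0.001,0.0006,-0.004],"twist":0}]'
python3 - <<'E'
from h import *
s=st();print(np.round(s['torque'],2)); to([.5478,.2246,.066],-10.6)
E
```

```text
time: 26.48
position: [0.5499, 0.2231, 0.0701]
tool_rot: [0.149, 1.548, -0.144]
ft_force: [8.7, -0.4, -5.0]
grip_width: 0.689
t 26.48 pos [0.5499 0.2231 0.0701] psi -10.73 F [ 8.7 -0.4 -5. ] w 0.689 q7 -0.84 xaxis [ 0.0182  0.0018 -0.9998]
[-0.12 -2.29  0.24]
travel [ 0.0041  0.0011 -0.0024] twist -0.0023 rows>= 0.07807445720859349 0.012521097323509625
```

```bash
python3 - <<'E'
from h import *
np.set_printoptions(precision=4,suppress=True)
S=cam('scene')
im=snap('scene','s16')[:,:,::-1]; cv2.imwrite('pics/s16c.png',cv2.resize(im[160:260,300:400],None,fx=7,fy=6,interpolation=2))
a=np.radians(-10.6);x=np.array([np.cos(a),np.sin(a),0]);y=np.array([-x[1],x[0],0]); o=np.array([.5478,.2240,0])
def dk(p): return np.array([(p-o)@x,(p-o)@y,p[2]])
f=lambda u,v,z: dk(onz(S,300+u/6-.4,160+v/6-.4,z))
for z in (.055,.062,.068): print('tip',z,f(462,375,z))
print('red top near',f(447,432,.062),'far',f(480,458,.062),'black',f(500,378,.062),f(530,395,.062))
# block top front corners scene s15: (180,200?) right-front corner (300,325 bottom edge plate)
s=ctrl.get_state();print(s['position'],dk(np.array(s['position'])))
E
```

```text
tip 0.055 [0.0821 0.0089 0.055 ]
tip 0.062 [0.0845 0.0047 0.062 ]
tip 0.068 [0.0865 0.001  0.068 ]
red top near [ 0.095  -0.0194  0.062 ] far [ 0.111  -0.0211  0.062 ] black [0.0963 0.0124 0.062 ] [0.1093 0.0131 0.062 ]
[0.5499 0.2231 0.0702] [ 0.0023 -0.0005  0.0702]
```

View pics/s16c.png

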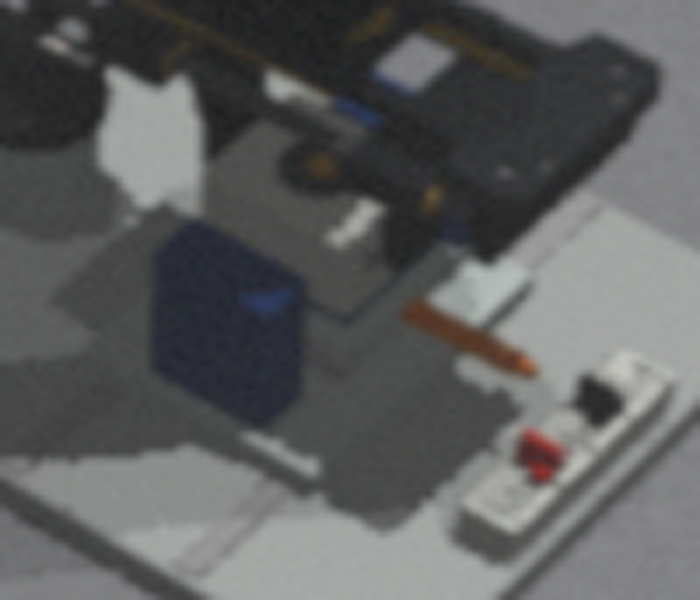

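```bash
python3 - <<'E'
from h import *
np.set_printoptions(precision=4,suppress=True)
a=np.radians(-10.6);x=np.array([np.cos(a),np.sin(a),0]);y=np.array([-x[1],x[0],0])
def W(pos,rot,corn,z=.112):
    C=cam('wrist',{'position':pos,'tool_rot':rot}); P=[onz(C,*p,z) for p in corn]; m=np.mean(P,0)
    return m-.045*y, np.linalg.norm(P[0]-P[1]),np.linalg.norm(P[1]-P[2])
# crop for sharper corners
im=cv2.imread('pics/w14.png'); g=im.astype(int); blue=(g[...,0]-g[...,2]>50)
for f,rows in [('w14',(140,215)),('w13',(150,228)),('w11',(150,232)),('w10',(140,195))]:
    g=cv2.imread(f'pics/{f}.png').astype(int); b=(g[...,0]-g[...,2]>60)&(g[...,0]>100); b[rows[1]+6:]=0;b[:,:230]=0;b[:,420:]=0
    v,u=np.nonzero(b); print(f,u.min(),u.max(),v.min(),v.max())
    vv=v.max()-6; r=u[(v>v.min()+4)&(v<v.max()-4)]; 
pr=[('w14',[.5477,.2236,.1002],[.148,1.558,-.144]),('w13',[.5482,.2235,.0763],[.148,1.557,-.144]),('w11',[.5488,.2243,.0724],[.147,1.561,-.144]),('w10',[.5469,.222,.1533],[.145,1.566,-.147])]
for f,p,r in pr:
    g=cv2.imread(f'pics/{f}.png').astype(int); b=((g[...,0]-g[...,2]>60)&(g[...,0]>120)).astype(np.uint8); b[:,:230]=0;b[:,420:]=0;b[240:]=0
    n,l,q,c=cv2.connectedComponentsWithStats(b); i=1+np.argmax(q[1:,4]); x0,y0,w,h,_=q[i]
    print(f,(x0,y0,w,h),W(p,r,[(x0,y0),(x0+w-1,y0),(x0+w-1,y0+h-1),(x0,y0+h-1)]))
E
```

```text
w14 272 373 159 212
w13 264 379 162 225
w11 261 380 165 229
w10 284 363 154 190
w14 (np.int32(273), np.int32(167), np.int32(101), np.int32(46)) (array([0.5472, 0.2247, 0.112 ]), np.float64(0.04365214316254231), np.float64(0.020033511403438634))
w13 (np.int32(264), np.int32(173), np.int32(116), np.int32(53)) (array([0.5469, 0.2246, 0.112 ]), np.float64(0.04384118861728585), np.float64(0.020400161695117235))
w11 (np.int32(262), np.int32(176), np.int32(119), np.int32(54)) (array([0.5473, 0.2248, 0.112 ]), np.float64(0.043956864495745665), np.float64(0.02036620237982343))
w10 (np.int32(284), np.int32(154), np.int32(80), np.int32(37)) (array([0.5472, 0.2249, 0.112 ]), np.float64(0.04402894198206447), np.float64(0.020163442915629708))
```

```bash
python3 -m pendant '[{"travel":[0,0,0.002],"twist":0},{"travel":[0,0,0.004],"twist":0},{"travel":[0,0,0.004],"twist":0}]'
python3 - <<'E'
from h import *
s=st();print(np.round(s['torque'],2))
E
```

```text
time: 26.9
position: [0.5528, 0.2227, 0.0696]
tool_rot: [0.149, 1.55, -0.144]
ft_force: [-1.1, 1.7, -2.1]
grip_width: 0.687
t 26.9 pos [0.5528 0.2227 0.0696] psi -10.71 F [-1.1  1.7 -2.1] w 0.687 q7 -0.83 xaxis [ 0.016   0.0019 -0.9999]
[ 0.49  0.32 -0.08]
```

```bash
python3 - <<'E'
from h import *
np.set_printoptions(precision=1,suppress=True)
a=np.radians(-10.6);x=np.array([np.cos(a),np.sin(a),0]);y=np.array([-x[1],x[0],0]); o=np.array([.5472,.2247,0])
im=snap('wrist','w17')[:,:,::-1].copy(); s=ctrl.get_state(); C=cam('wrist',s);S=cam('scene')
B=[o+dx*x+dy*y+[0,0,.112] for dx,dy in [(-.14,-.007),(-.09,-.007),(-.09,.007),(-.14,.007)]]
print('bar wrist',[proj(C,p) for p in B]); print('bar scene',[proj(S,p) for p in B])
i2=snap('scene','s17')[:,:,::-1].copy()
cv2.imwrite('pics/s17c.png',cv2.resize(i2[130:230,280:380],None,fx=7,fy=6,interpolation=2))
print([ (proj(S,p)-[280,130])*[7,6] for p in B])
E
```

```text
bar wrist [array([-38.5, 332.6]), array([ 87.7, 331.2]), array([ 82.2, 299. ]), array([-46.8, 300.2])]
bar scene [array([294.8, 161.6]), array([312. , 172.3]), array([315.9, 168.6]), array([298.8, 157.9])]
[array([103.9, 189.6]), array([223.8, 254.1]), array([251.2, 231.4]), array([131.5, 167.5])]
```

View pics/s17c.png

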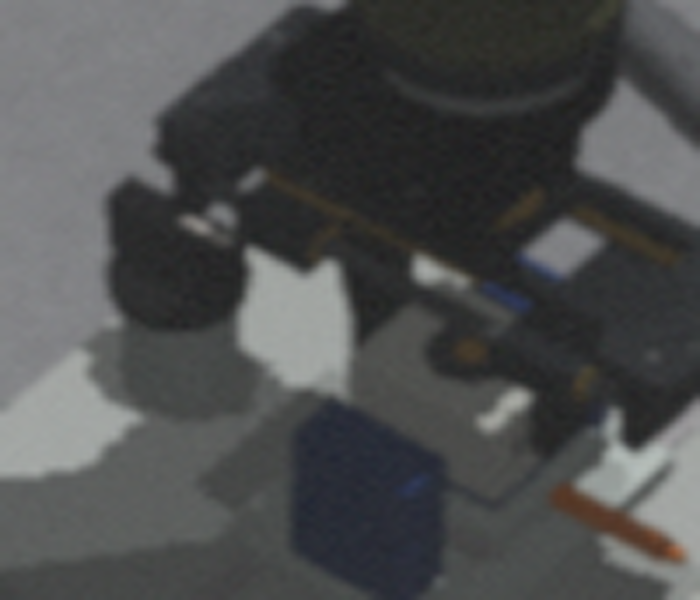

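View pics/w17.png

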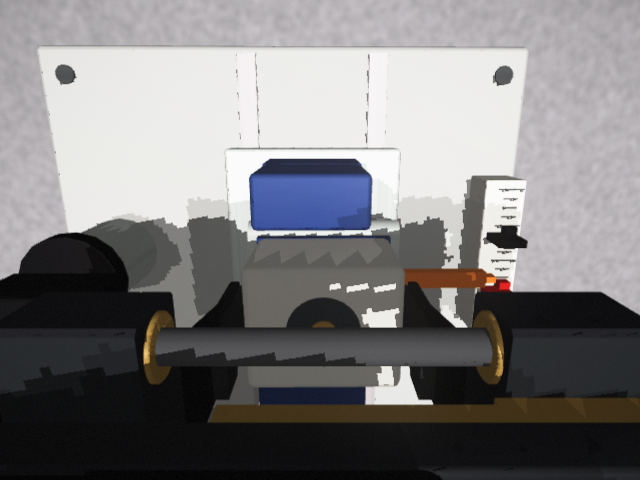

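```bash
python3 -m pendant '[{"travel":[-0.008,0.001,-0.001],"twist":0},{"travel":[-0.016,0.001,-0.003],"twist":0},{"travel":[-0.021,0.0015,-0.005],"twist":0},{"travel":[-0.021,0.0015,-0.005],"twist":0},{"travel":[-0.021,0.0015,-0.005],"twist":0}]'
python3 - <<'E'
from h import *
s=st();print(np.round(s['torque'],2));im=snap('wrist','w18'); to([.5472,.2250,.082],-10.6)
E
```

```text
time: 27.62
position: [0.5481, 0.2246, 0.0906]
tool_rot: [0.149, 1.549, -0.144]
ft_force: [1.0, 0.5, -4.2]
grip_width: 0.686
t 27.62 pos [0.5481 0.2246 0.0906] psi -10.72 F [ 1.   0.5 -4.2] w 0.686 q7 -0.83 xaxis [ 0.0167  0.0013 -0.9999]
[-0.02 -0.07 -0.01]
travel [ 0.0084  0.0003 -0.001 ] twist -0.002 rows>= 0.13564633051396344 0.010937157482395786
```

View pics/w18.png

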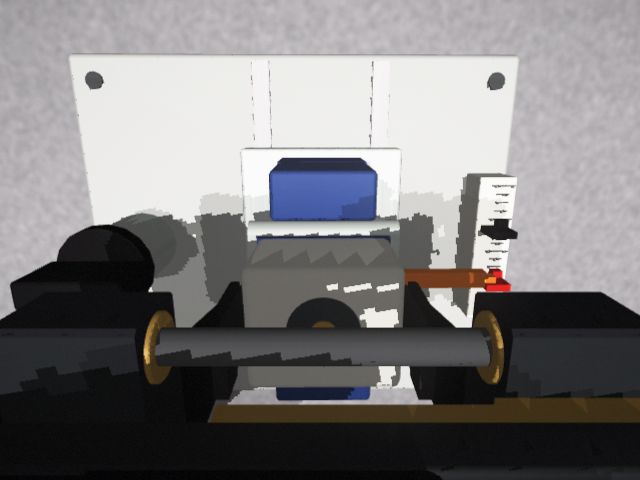

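```bash
python3 - <<'E'
from h import *
np.set_printoptions(precision=4,suppress=True)
a=np.radians(-10.6);x=np.array([np.cos(a),np.sin(a),0]);y=np.array([-x[1],x[0],0]); o=np.array([.5472,.2247,0])
dk=lambda p:np.array([(p-o)@x,(p-o)@y,p[2]])
C9=cam('wrist',{'position':[.5337,.1423,.1996],'tool_rot':[.145,1.564,-.144]})
C10=cam('wrist',{'position':[.5469,.222,.1533],'tool_rot':[.145,1.566,-.147]})
C14=cam('wrist',{'position':[.5477,.2236,.1002],'tool_rot':[.148,1.558,-.144]})
for z in (.07,.08,.09,.1,.112,.125,.14): print(z,'w9',dk(onz(C9,164,109.5,z))[:2],'w10',dk(onz(C10,153,249,z))[:2],'w14',dk(onz(C14,106,287,z))[:2])
ims=[cv2.imread(f'pics/{n}.png') for n in('w9','w10','w14')]
cv2.imwrite('pics/kn.png',np.hstack([cv2.resize(ims[0][60:160,95:215],(260,216),interpolation=2),cv2.resize(ims[1][190:290,80:200],(260,216),interpolation=2),cv2.resize(ims[2][205:305,20:140],(260,216),interpolation=2)]))
E
```

```text
0.07 w9 [-0.1166  0.0011] w10 [-0.1191 -0.0125] w14 [-0.125  -0.0171]
0.08 w9 [-0.113   0.0008] w10 [-0.1148 -0.0095] w14 [-0.1196 -0.0132]
0.09 w9 [-0.1094  0.0004] w10 [-0.1106 -0.0065] w14 [-0.1141 -0.0092]
0.1 w9 [-0.1058  0.0001] w10 [-0.1063 -0.0035] w14 [-0.1086 -0.0052]
0.112 w9 [-0.1015 -0.0003] w10 [-0.1012  0.0002] w14 [-0.1021 -0.0005]
0.125 w9 [-0.0968 -0.0007] w10 [-0.0957  0.0041] w14 [-0.095   0.0047]
0.14 w9 [-0.0914 -0.0012] w10 [-0.0893  0.0086] w14 [-0.0868  0.0107]
```

View pics/kn.png

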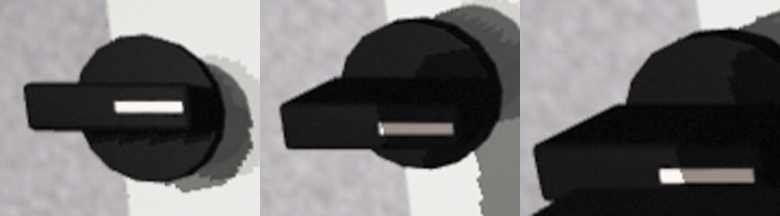

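```bash
python3 -m pendant '[{"travel":[0.004,0.0003,-0.001],"twist":-0.002},{"travel":[0.008,0.0003,-0.001],"twist":-0.002},{"travel":[0.011,0.0003,-0.001],"twist":-0.002},{"travel":[0.011,0.0003,-0.001],"twist":-0.002},{"travel":[0.011,0.0003,-0.001],"twist":-0.002}]'
python3 - <<'E'
from h import *
s=st();print(np.round(s['torque'],2)); to([.5472,.2250,.074],-10.6)
E
```

```text
time: 28.3
position: [0.5473, 0.2251, 0.0795]
tool_rot: [0.147, 1.55, -0.143]
ft_force: [0.9, 0.6, -3.2]
grip_width: 0.682
t 28.3 pos [0.5473 0.2251 0.0795] psi -10.6 F [ 0.9  0.6 -3.2] w 0.682 q7 -0.83 xaxis [ 0.0165  0.0014 -0.9999]
[-0.01 -0.11  0.02]
travel [ 0.0055 -0.0002 -0.0002] twist -0.0 rows>= 0.08736170016147417 0.0002334868251316217
```

```bash
python3 -m pendant '[{"travel":[0.001,0,0],"twist":0},{"travel":[0.002,0,0],"twist":0},{"travel":[0.003,0,0],"twist":0},{"travel":[0.003,0,0],"twist":0}]'
python3 - <<'E'
from h import *
s=st();print(np.round(s['torque'],2))
E
python3 -m pendant '[{"travel":[0.001,0,0],"twist":0},{"travel":[0.002,0,0],"twist":0},{"travel":[0.003,0,0],"twist":0},{"travel":[0.003,0,0],"twist":0}]'
python3 - <<'E'
from h import *
s=st();print(np.round(s['torque'],2)); to([.5472,.2250,.074],-10.6)
E
```

```text
time: 28.8
position: [0.5475, 0.2256, 0.0767]
tool_rot: [0.148, 1.549, -0.142]
ft_force: [0.7, 0.7, -2.8]
grip_width: 0.682
t 28.8 pos [0.5475 0.2256 0.0767] psi -10.59 F [ 0.7  0.7 -2.8] w 0.682 q7 -0.83 xaxis [ 0.017   0.002  -0.9999]
[ 0.2  -0.06 -0.  ]
time: 29.3
position: [0.5478, 0.2261, 0.0745]
tool_rot: [0.148, 1.548, -0.141]
ft_force: [-2.8, 0.3, 4.0]
grip_width: 0.687
t 29.3 pos [0.5478 0.2261 0.0745] psi -10.58 F [-2.8  0.3  4. ] w 0.687 q7 -0.84 xaxis [ 0.0178  0.0024 -0.9998]
[ 0.05  0.47 -0.01]
travel [ 0.0005 -0.0012 -0.0004] twist 0.0004 rows>= 0.020825778445453465 0.0022253791038401773
```

```bash
python3 -m pendant '[{"travel":[0.0015,-0.0006,-0.0003],"twist":0},{"travel":[0.003,-0.0006,-0.0003],"twist":0},{"travel":[0.003,-0.0006,-0.0003],"twist":0}]'
python3 - <<'E'
from h import *
s=st();print(np.round(s['torque'],2)); to([.5472,.2250,.074],-10.6)
im=snap('wrist','w19')[:,:,::-1]; cv2.imwrite('pics/w19c.png',cv2.resize(im[140:300,220:540],None,fx=2.5,fy=3.2,interpolation=2))
im=snap('scene','s19')[:,:,::-1]; cv2.imwrite('pics/s19c.png',cv2.resize(im[160:260,300:400],None,fx=6,fy=6,interpolation=2))
E
```

```text
time: 29.68
position: [0.5475, 0.2254, 0.0708]
tool_rot: [0.148, 1.548, -0.141]
ft_force: [0.8, 1.5, -0.5]
grip_width: 0.688
t 29.68 pos [0.5475 0.2254 0.0708] psi -10.58 F [ 0.8  1.5 -0.5] w 0.688 q7 -0.84 xaxis [ 0.0178  0.0025 -0.9998]
[ 0.28 -0.2   0.01]
travel [-0.0032 -0.0004 -0.0002] twist 0.0003 rows>= 0.051327810955109576 0.0018514083704741378
```

View pics/w19c.png

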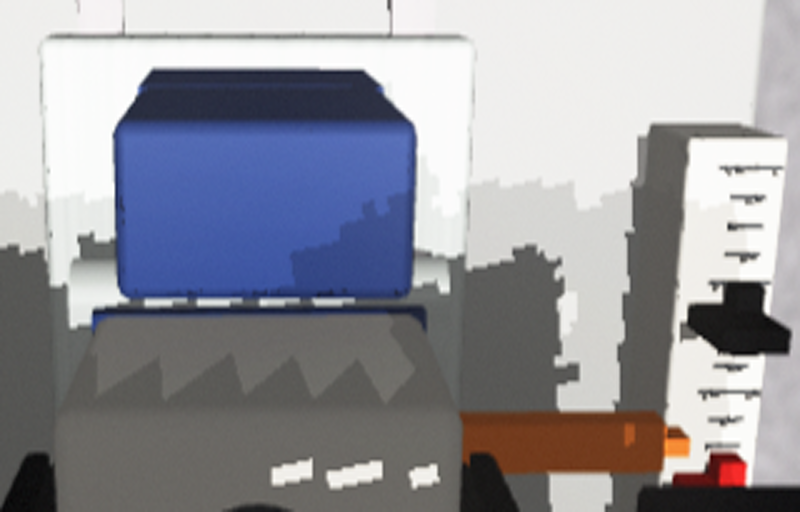

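View pics/s19c.png

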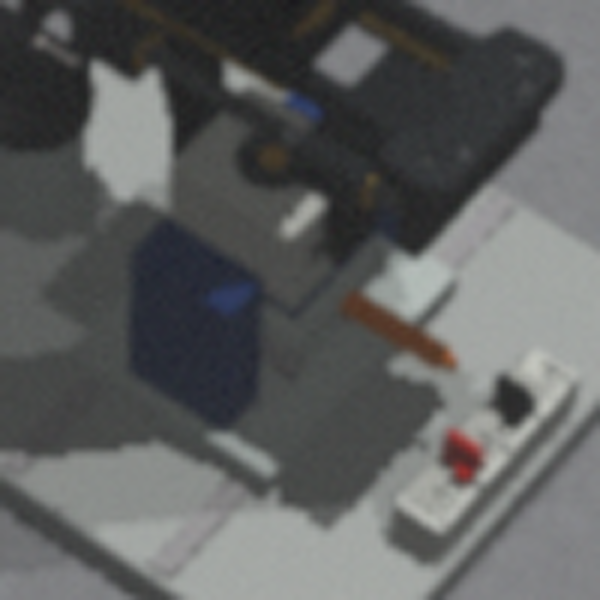

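The force peaked at about 8 N and then dropped, with the head staying aligned, so it's moving through the rollers. I'll keep going down.

```bash
python3 -m pendant '[{"travel":[0.001,0,0],"twist":0},{"travel":[0.002,0,0],"twist":0},{"travel":[0.003,0,0],"twist":0},{"travel":[0.003,0,0],"twist":0}]'
python3 - <<'E'
from h import *
s=st();print(np.round(s['torque'],2)); to([.5472,.2250,.065],-10.6)
E
```

```text
time: 30.28
position: [0.5474, 0.225, 0.0671]
tool_rot: [0.148, 1.549, -0.142]
ft_force: [2.8, 0.9, -8.1]
grip_width: 0.688
t 30.27 pos [0.5474 0.225  0.0671] psi -10.59 F [ 2.8  0.9 -8.1] w 0.688 q7 -0.84 xaxis [ 0.017   0.0022 -0.9999]
[ 0.38 -0.58 -0.02]
travel [ 0.0021  0.     -0.0002] twist 0.0001 rows>= 0.03335144082259758 0.0007167495617718445
```

```bash
python3 -m pendant '[{"travel":[0.001,0,0],"twist":0},{"travel":[0.002,0,0],"twist":0},{"travel":[0.003,0,0],"twist":0},{"travel":[0.003,0,0],"twist":0}]'
python3 - <<'E'
from h import *
s=st();print(np.round(s['torque'],2)); to([.5472,.2250,.065],-10.6)
E
```

```text
time: 30.78
position: [0.5473, 0.2247, 0.0641]
tool_rot: [0.147, 1.549, -0.142]
ft_force: [1.0, 0.2, -3.9]
grip_width: 0.688
t 30.77 pos [0.5473 0.2247 0.0641] psi -10.6 F [ 1.   0.2 -3.9] w 0.688 q7 -0.84 xaxis [ 0.0168  0.0017 -0.9999]
[ 0.11 -0.14  0.1 ]
travel [-0.0009  0.0003 -0.0002] twist -0.0 rows>= 0.01496571671162797 0.00016898500555813186
```

```bash
python3 -m pendant '[{"travel":[0.001,0,0],"twist":0},{"travel":[0.002,0,0],"twist":0},{"travel":[0.003,0,0],"twist":0},{"travel":[0.003,0,0],"twist":0}]'
python3 - <<'E'
from h import *
s=st();print(np.round(s['torque'],2)); im=snap('wrist','w20')
E
```

```text
time: 31.28
position: [0.5473, 0.2246, 0.0608]
tool_rot: [0.147, 1.55, -0.142]
ft_force: [0.4, 0.5, -2.7]
grip_width: 0.686
t 31.27 pos [0.5473 0.2246 0.0608] psi -10.6 F [ 0.4  0.5 -2.7] w 0.686 q7 -0.84 xaxis [ 0.0165  0.0016 -0.9999]
[ 0.03 -0.04 -0.06]
```

View pics/w20.png

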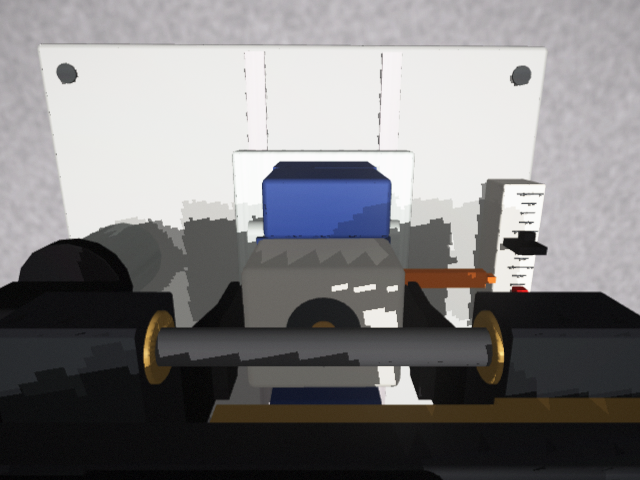

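```bash
python3 -m pendant '[{"travel":[0.001,0,0.0005],"twist":0},{"travel":[0.002,0,0.0007],"twist":0},{"travel":[0.003,0,0.0007],"twist":0},{"travel":[0.003,0,0.0007],"twist":0}]'
python3 - <<'E'
from h import *
s=st();print(np.round(s['torque'],2))
E
```

```text
time: 31.82
position: [0.5472, 0.2242, 0.0569]
tool_rot: [0.147, 1.551, -0.143]
ft_force: [-0.8, 1.2, -8.8]
grip_width: 0.689
t 31.82 pos [0.5472 0.2242 0.0569] psi -10.6 F [-0.8  1.2 -8.8] w 0.689 q7 -0.84 xaxis [ 0.0148  0.0013 -0.9999]
[ 0.26  0.1  -0.06]
```

Still being drawn down, with Fz at -8.8 N. Home should be about 2 mm lower.

```bash
python3 -m pendant '[{"travel":[0.001,0,0],"twist":0},{"travel":[0.002,0,0],"twist":0},{"travel":[0.002,0,0],"twist":0}]'
python3 - <<'E'
from h import *
s=st();print(np.round(s['torque'],2))
E
```

```text
time: 32.2
position: [0.5473, 0.2247, 0.0553]
tool_rot: [0.147, 1.551, -0.142]
ft_force: [-1.3, 1.8, -2.7]
grip_width: 0.689
t 32.2 pos [0.5473 0.2247 0.0553] psi -10.59 F [-1.3  1.8 -2.7] w 0.689 q7 -0.85 xaxis [ 0.0151  0.0018 -0.9999]
[ 0.42  0.43 -0.05]
```

```bash
python3 -m pendant '[{"travel":[0.001,0,0],"twist":0},{"travel":[0.002,0,0],"twist":0},{"travel":[0.002,0,0],"twist":0}]'
python3 - <<'E'
from h import *
s=st();print(np.round(s['torque'],2)); im=snap('wrist','w21')
im=snap('scene','s21')[:,:,::-1]; cv2.imwrite('pics/s21c.png',cv2.resize(im[160:260,300:400],None,fx=6,fy=6,interpolation=2))
E
```

```text
time: 32.58
position: [0.5475, 0.225, 0.0549]
tool_rot: [0.147, 1.55, -0.143]
ft_force: [-4.9, 0.2, 7.8]
grip_width: 0.685
t 32.58 pos [0.5475 0.225  0.0549] psi -10.59 F [-4.9  0.2  7.8] w 0.685 q7 -0.85 xaxis [ 0.0156  0.0014 -0.9999]
[-0.01  1.53  0.01]
```

View pics/w21.png

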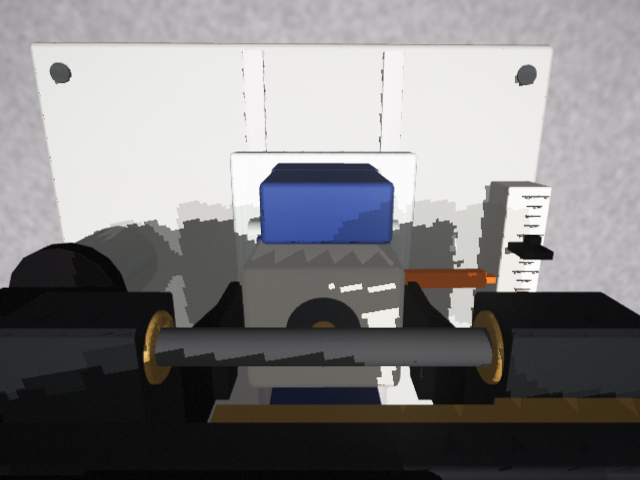

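View pics/s21c.png

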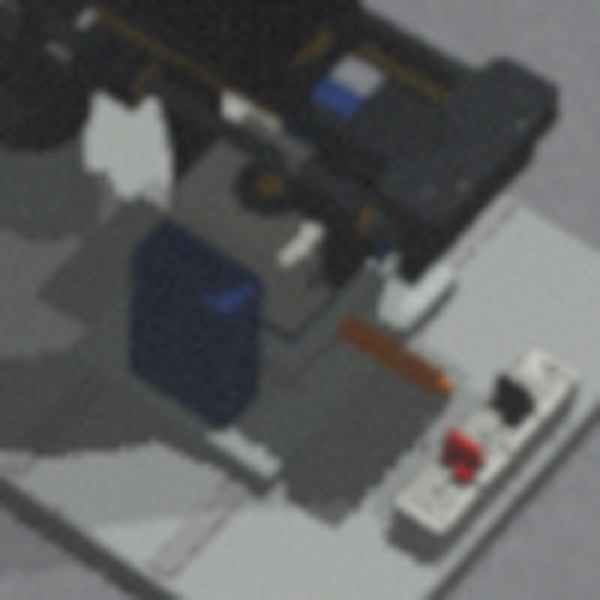

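It bottomed out at TCP z = 0.0549, exactly the predicted home height. I'll release it, rise and check.

```bash
python3 -m pendant '[{"travel":[0,0,0],"twist":0},{"travel":[0,0,0],"twist":0},{"travel":[0,0,0],"twist":0},{"travel":[0,0,0],"twist":0}]' 1
python3 -m pendant '[{"travel":[-0.01,0,0],"twist":0},{"travel":[-0.04,0,0],"twist":0},{"travel":[-0.09,0,0],"twist":0},{"travel":[-0.14,0,0],"twist":0},{"travel":[-0.15,-0.02,0],"twist":0},{"travel":[-0.15,-0.04,0],"twist":0},{"travel":[-0.15,-0.04,0],"twist":0}]'
python3 - <<'E'
from h import *
s=st();im=snap('wrist','w22'); im=snap('scene','s22')[:,:,::-1]; cv2.imwrite('pics/s22c.png',cv2.resize(im[150:270,290:410],None,fx=5,fy=5,interpolation=2))
E
```

```text
time: 33.17
position: [0.5476, 0.2248, 0.0548]
tool_rot: [0.147, 1.55, -0.143]
ft_force: [0.3, 0.1, -0.9]
grip_width: 0.98
time: 34.05
position: [0.5384, 0.1836, 0.2054]
tool_rot: [0.149, 1.549, -0.146]
ft_force: [-0.7, 0.7, -0.1]
grip_width: 0.998
t 34.05 pos [0.5384 0.1836 0.2054] psi -10.77 F [-0.7  0.7 -0.1] w 0.998 q7 -0.68 xaxis [ 1.720e-02  2.000e-04 -9.999e-01]
```

View pics/w22.png

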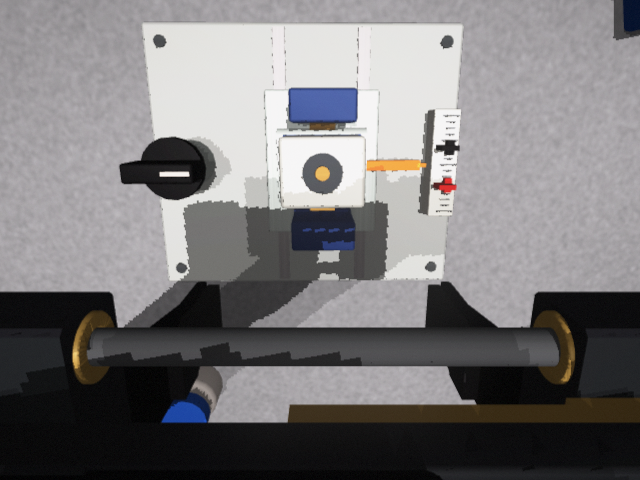

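View pics/s22c.png

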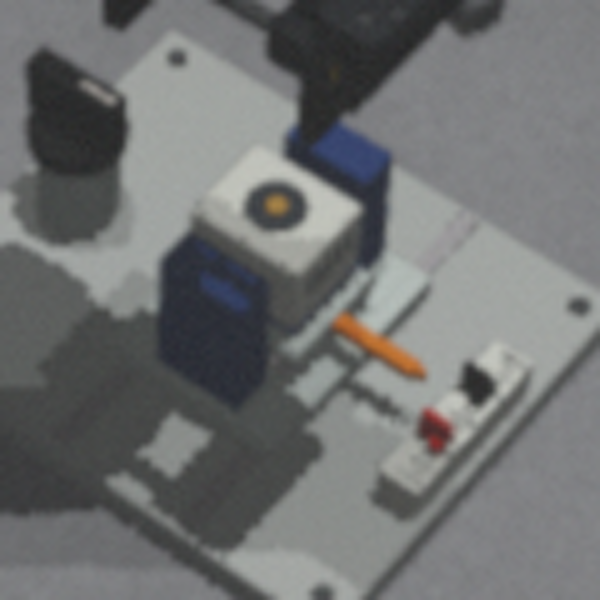

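The head is between the towers with its disc at (322,174), pointer tip at (427,165), red mark at (446,185) and knob at (172,173). Next I'll measure the seating and how far to turn.

```bash
cat > meas.py <<'E'
from h import *
np.set_printoptions(precision=4,suppress=True)
def meas(f,pos,rot,zoom=None):
    C=cam('wrist',{'position':pos,'tool_rot':rot}); im=cv2.imread(f'pics/{f}.png'); hsv=cv2.cvtColor(im,cv2.COLOR_BGR2HSV)
    def comps(m,z,amin=8):
        m=m.astype(np.uint8); m[285:]=0; n,l,q,c=cv2.connectedComponentsWithStats(m)
        return [(q[i],c[i],onz(C,*c[i],z)) for i in range(1,n) if q[i,4]>=amin]
    o=comps((hsv[...,0]<25)&(hsv[...,0]>6)&(hsv[...,1]>130)&(hsv[...,2]>100),.055)
    r=comps(((hsv[...,0]<6)|(hsv[...,0]>174))&(hsv[...,1]>150)&(hsv[...,2]>90),.06)
    for n,k in (('orange',o),('red',r)):
        for q,c,p in k: print(n,q,np.round(c,1),p)
    return C
E
python3 - <<'E'
from meas import *
C=meas('w22',[.5384,.1836,.2054],ctrl.get_state()['tool_rot'])
im=cv2.imread('pics/w22.png'); cv2.imwrite('pics/w22c.png',cv2.resize(im[80:260,260:475],None,fx=3.6,fy=3.3,interpolation=2))
E
```

```text
orange [310 124  11   4  24] [316.5 125.7] [0.5487 0.2565 0.055 ]
orange [325 124   9   5  21] [329.6 125.9] [0.5589 0.2544 0.055 ]
orange [367 160  60  11 544] [394.3 164.9] [0.6057 0.2141 0.055 ]
orange [315 166  15  15 165] [322.  173.2] [0.546  0.2185 0.055 ]
orange [311 208  24   3  47] [322.6 209.3] [0.5409 0.1887 0.055 ]
red [437 178  19  14 161] [446.4 185.4] [0.6449 0.1902 0.06  ]
```

View pics/w22c.png

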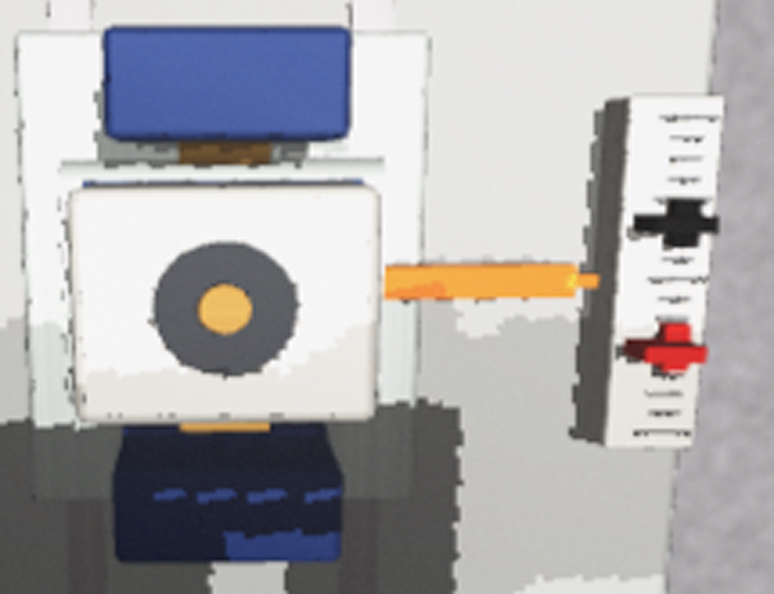

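```bash
cat >> meas.py <<'E'
a=np.radians(-10.6);X=np.array([np.cos(a),np.sin(a),0]);Y=np.array([-X[1],X[0],0])
def dk(p,o): p=np.array(p)-np.array(list(o)+[0]); return np.array([p@X,p@Y,p[2]])
E
python3 - <<'E'
from meas import *
C=cam('wrist',{'position':[.5384,.1836,.2054],'tool_rot':ctrl.get_state()['tool_rot']}); o=(.5472,.2247)
f=lambda u,v,z: dk(onz(C,260+u/3.6-.4,80+v/3.3-.4,z),o)
print('disc',f(226,309,.111),'tip',f(598,281,.055),'red fin',f(665,350,.062),'black',f(677,225,.062))
print('far tower',(f(104,27,.112)+f(350,137,.112))/2,'near', (f(116,500,.112)+f(340,560,.112))/2, f(116,560,.112),f(340,560,.112))
print('block corners',f(74,188,.111),f(378,188,.111),f(375,420,.111),f(78,420,.111))
print('knob line',f(-310,309,.112), dk(onz(C,174,174,.112),o))
E
```

```text
disc [-0.0006 -0.0002  0.111 ] tip [0.0854 0.0004 0.055 ] red fin [ 0.1    -0.0159  0.062 ] black [0.1004 0.0144 0.062 ]
far tower [-0.0001  0.0449  0.112 ] near [-0.0001 -0.048   0.112 ] [-0.0228 -0.0547  0.112 ] [ 0.0223 -0.0549  0.112 ]
block corners [-0.029   0.0244  0.111 ] [0.028  0.0243 0.111 ] [ 0.0287 -0.0239  0.111 ] [-0.0296 -0.0237  0.111 ]
knob line [-0.1026  0.0001  0.112 ] [-0.1023 -0.0004  0.112 ]
```

The head is home: disc within 0.6 mm of the seat in plan and the pointer straight. The red mark is about 16–18 mm to -y, so the knob needs about -1.65 rad. Next I'll go to the knob.

```bash
python3 - <<'E'
from h import *
s=st(); to([.435,.2458,.20],79.4)
E
```

```text
t 34.15 pos [0.5379 0.1859 0.2049] psi -10.59 F [0.  0.5 0.6] w 1.002 q7 -0.68 xaxis [ 0.0162  0.0019 -0.9999]
travel [ 0.0034  0.0399 -0.1122] twist -1.5707 rows>= 1.9065357642759735 8.41066646930432
```

```bash
python3 -m pendant '[{"travel":[0,0.006,-0.015],"twist":-0.16},{"travel":[0,0.013,-0.035],"twist":-0.33},{"travel":[0,0.021,-0.058],"twist":-0.5},{"travel":[0,0.028,-0.08],"twist":-0.67},{"travel":[0,0.035,-0.1],"twist":-0.84},{"travel":[0.003,0.04,-0.112],"twist":-1.01},{"travel":[0.003,0.04,-0.112],"twist":-1.18},{"travel":[0.003,0.04,-0.112],"twist":-1.35},{"travel":[0.003,0.04,-0.112],"twist":-1.5},{"travel":[0.003,0.04,-0.112],"twist":-1.57}]' 1 30
python3 -m pendant '[{"travel":[0,0,0],"twist":0},{"travel":[0,0,0],"twist":0}]'
python3 - <<'E'
from h import *
s=st(); to([.435,.2458,.12],79.4); snap('wrist','w23'); st()
E
```

```text
time: 35.4
position: [0.4347, 0.2473, 0.2004]
tool_rot: [-1.08, 1.275, 1.066]
ft_force: [-0.2, -0.4, 0.3]
grip_width: 1.002
time: 35.65
position: [0.4343, 0.2482, 0.2003]
tool_rot: [-1.079, 1.275, 1.067]
ft_force: [0.5, 0.3, -0.3]
grip_width: 0.996
t 35.65 pos [0.4343 0.2482 0.2003] psi 79.68 F [ 0.5  0.3 -0.3] w 0.996 q7 0.81 xaxis [ 0.0155  0.0033 -0.9999]
travel [ 0.0803  0.0001 -0.0027] twist 0.0048 rows>= 1.2860802139403673 0.025749473774548254
t 35.7 pos [0.4344 0.2479 0.2004] psi 79.67 F [ 0.3 -0.3 -0.5] w 1.0 q7 0.81 xaxis [ 0.0156  0.0031 -0.9999]
```

View pics/w23.png

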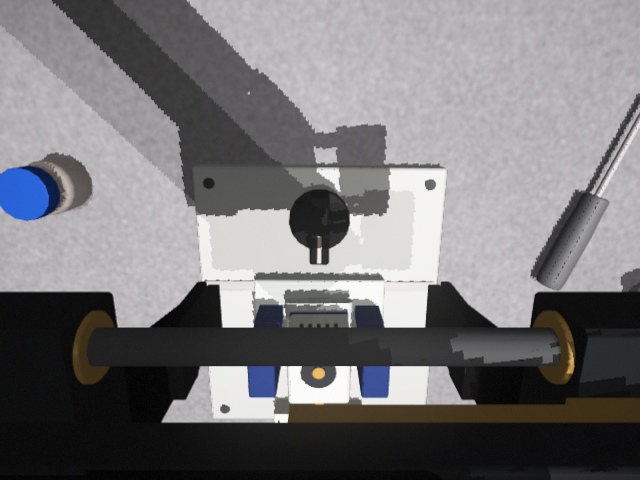

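```bash
python3 - <<'E'
from meas import *
s=ctrl.get_state(); C=cam('wrist',s); im=cv2.imread('pics/w23.png'); cv2.imwrite('pics/w23c.png',cv2.resize(im[180:275,280:360],None,fx=6,fy=6,interpolation=2))
hsv=cv2.cvtColor(im,cv2.COLOR_BGR2HSV); m=(hsv[230:268,308:332,2]>120); v,u=np.nonzero(m); print(u.mean()+308,v.mean()+230,len(u))
p=onz(C,u.mean()+308,v.mean()+230,.112); print(p,dk(p,(.5472,.2247)))
to([.435,.2458,.12],79.4)
E
```

```text
319.921875 258.75390625 256
[0.454  0.2426 0.112 ] [-0.0949  0.0005  0.112 ]
travel [ 0.0803  0.0003 -0.0025] twist 0.0046 rows>= 1.2861193696657505 0.024889049204054752
```

View pics/w23c.png

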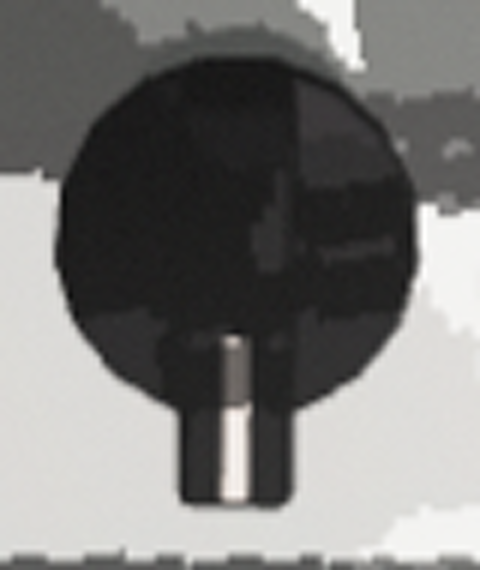

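```bash
python3 -m pendant '[{"travel":[0.03,0,-0.0025],"twist":0.004},{"travel":[0.07,0,-0.0025],"twist":0.004},{"travel":[0.1,0,-0.0025],"twist":0.004},{"travel":[0.12,0,-0.0025],"twist":0.004},{"travel":[0.12,0,-0.0025],"twist":0.004}]' 1 25
python3 - <<'E'
from h import *
s=st(); to([.435,.2458,.055],79.4)
E
```

```text
time: 36.33
position: [0.4346, 0.2454, 0.079]
tool_rot: [-1.075, 1.279, 1.065]
ft_force: [-0.0, 0.5, -0.3]
grip_width: 1.0
t 36.33 pos [0.4346 0.2454 0.079 ] psi 79.43 F [-0.   0.5 -0.3] w 1.0 q7 0.69 xaxis [ 0.0123  0.0026 -0.9999]
travel [ 0.024  -0.0001  0.0003] twist 0.0005 rows>= 0.38474284778277457 0.002692373453942522
```

```bash
python3 -m pendant '[{"travel":[0.01,0,0],"twist":0},{"travel":[0.02,0,0],"twist":0},{"travel":[0.024,0,0],"twist":0},{"travel":[0.024,0,0],"twist":0}]'
python3 -m pendant '[{"travel":[0,0,0],"twist":0},{"travel":[0,0,0],"twist":0},{"travel":[0,0,0],"twist":0},{"travel":[0,0,0],"twist":0},{"travel":[0,0,0],"twist":0},{"travel":[0,0,0],"twist":0},{"travel":[0,0,0],"twist":0},{"travel":[0,0,0],"twist":0},{"travel":[0,0,0],"twist":0},{"travel":[0,0,0],"twist":0}]' -1 25
python3 - <<'E'
from h import *
s=st()
E
```

```text
time: 36.83
position: [0.4347, 0.2455, 0.0548]
tool_rot: [-1.075, 1.28, 1.066]
ft_force: [0.6, 0.4, 0.7]
grip_width: 1.003
time: 38.08
position: [0.4348, 0.2457, 0.0549]
tool_rot: [-1.075, 1.279, 1.066]
ft_force: [1.1, 0.9, -0.6]
grip_width: 0.16
t 38.08 pos [0.4348 0.2457 0.0549] psi 79.43 F [ 1.1  0.9 -0.6] w 0.16 q7 0.66 xaxis [ 0.012   0.0029 -0.9999]
```

```bash
python3 -m pendant '[{"travel":[0,0,0],"twist":0.05},{"travel":[0,0,0],"twist":0.12},{"travel":[0,0,0],"twist":0.2},{"travel":[0,0,0],"twist":0.28},{"travel":[0,0,0],"twist":0.36},{"travel":[0,0,0],"twist":0.44},{"travel":[0,0,0],"twist":0.52},{"travel":[0,0,0],"twist":0.6},{"travel":[0,0,0],"twist":0.6}]'
python3 - <<'E'
from h import *
s=st();print(np.round(s['torque'],2)); to([.4348,.2457,.0549],79.4-80)
E
```

```text
time: 39.2
position: [0.4348, 0.2458, 0.0549]
tool_rot: [-0.616, 1.469, 0.613]
ft_force: [0.3, 0.2, -1.3]
grip_width: 0.157
t 39.2 pos [0.4348 0.2458 0.0549] psi 45.11 F [ 0.3  0.2 -1.3] w 0.157 q7 0.08 xaxis [ 0.0122  0.0029 -0.9999]
[ 0.   -0.14 -0.12]
travel [ 0.     -0.     -0.0001] twist 0.7977 rows>= 0.0013062578799938834 4.271746274524704
```

```bash
python3 -m pendant '[{"travel":[0,0,0],"twist":0.1},{"travel":[0,0,0],"twist":0.2},{"travel":[0,0,0],"twist":0.3},{"travel":[0,0,0],"twist":0.4},{"travel":[0,0,0],"twist":0.5},{"travel":[0,0,0],"twist":0.6},{"travel":[0,0,0],"twist":0.7},{"travel":[0,0,0],"twist":0.8},{"travel":[0,0,0],"twist":0.9},{"travel":[0,0,0],"twist":0.9}]'
python3 - <<'E'
from h import *
s=st();im=snap('wrist','w24'); im=snap('scene','s24')[:,:,::-1]; cv2.imwrite('pics/s24c.png',cv2.resize(im[150:270,290:410],None,fx=5,fy=5,interpolation=2))
E
```

```text
time: 40.45
position: [0.4349, 0.2459, 0.0549]
tool_rot: [0.09, 1.557, -0.084]
ft_force: [1.9, 1.2, -0.9]
grip_width: 0.158
t 40.45 pos [0.4349 0.2459 0.0549] psi -6.35 F [ 1.9  1.2 -0.9] w 0.158 q7 -0.79 xaxis [ 0.0122  0.0031 -0.9999]
```

View pics/w24.png

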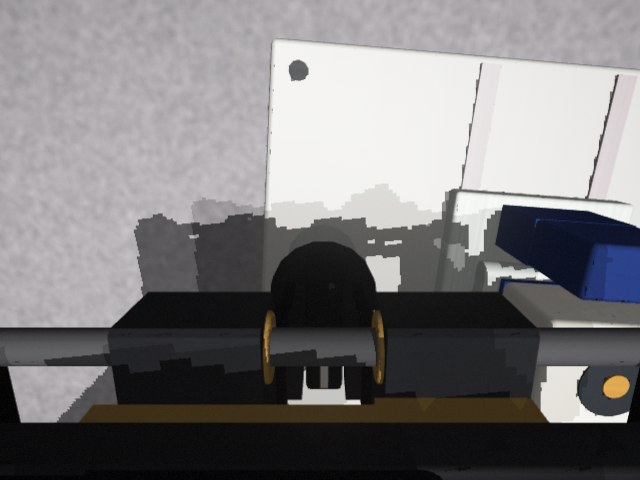

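View pics/s24c.png

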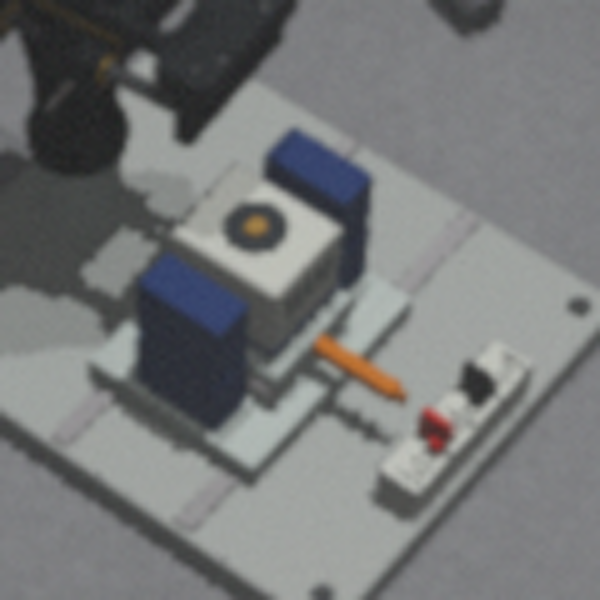

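```bash
python3 - <<'E'
from meas import *
S=cam('scene'); o=(.5472,.2247)
f=lambda u,v,z: dk(onz(S,290+u/5-.4,150+v/5-.4,z),o)
print('tip before',f(424,375,.055),'tip now',f(406,399,.055))
im=cv2.imread('pics/s24.png'); cv2.imwrite('pics/s24d.png',cv2.resize(im[215:260,340:400],None,fx=12,fy=12,interpolation=2))
E
```

```text
tip before [ 0.083  -0.0002  0.055 ] tip now [ 0.0843 -0.0157  0.055 ]
```

View pics/s24d.png

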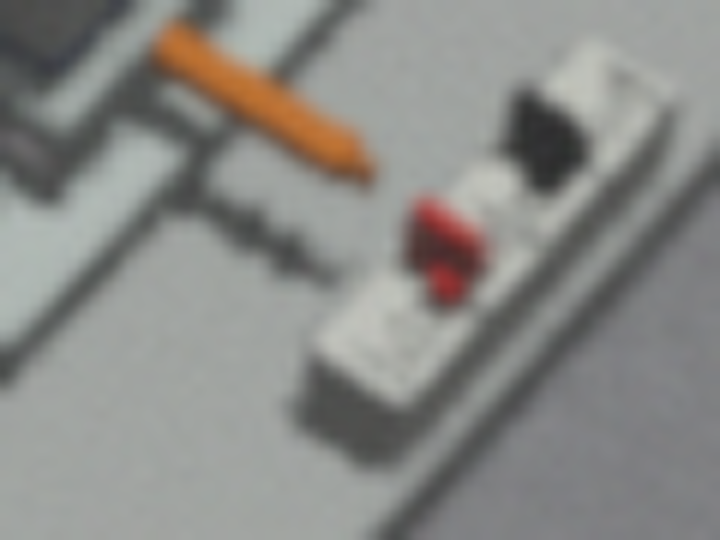

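```bash
python3 - <<'E'
from meas import *
S=cam('scene'); o=(.5472,.2247)
f=lambda u,v,z: dk(onz(S,340+u/12-.46,215+v/12-.46,z),o)
print('tip',f(371,176,.055),f(160,45,.058),'fin',f(425,203,.062),f(483,243,.062),f(452,222,.062))
E
```

```text
tip [ 0.0834 -0.0157  0.055 ] [ 0.0363 -0.0183  0.058 ] fin [ 0.0969 -0.0185  0.062 ] [ 0.1103 -0.019   0.062 ] [ 0.1032 -0.0188  0.062 ]
```

Scene and wrist disagree by 1–2 mm on the remaining offset. I'll let go and look straight down on the tip and mark.

```bash
python3 -m pendant '[{"travel":[0,0,0],"twist":0},{"travel":[0,0,0],"twist":0},{"travel":[0,0,0],"twist":0},{"travel":[-0.02,0,0],"twist":0},{"travel":[-0.06,0,0],"twist":0},{"travel":[-0.1,0,0],"twist":0},{"travel":[-0.12,0,0],"twist":0},{"travel":[-0.12,0,0],"twist":0}]' 0
python3 - <<'E'
from h import *
s=st(); to([.619,.1196,.14],-10.6)
E
```

```text
time: 41.55
position: [0.4344, 0.246, 0.1763]
tool_rot: [0.09, 1.554, -0.083]
ft_force: [0.3, 0.4, -0.5]
grip_width: 0.501
t 41.55 pos [0.4344 0.246  0.1763] psi -6.34 F [ 0.3  0.4 -0.5] w 0.501 q7 -0.69 xaxis [ 0.0154  0.0039 -0.9999]
travel [ 0.0387 -0.1055  0.1968] twist 0.0744 rows>= 3.6261952554484815 0.3985611886048393
```

```bash
python3 -m pendant '[{"travel":[0,-0.015,0.03],"twist":0.02},{"travel":[0,-0.04,0.075],"twist":0.04},{"travel":[0,-0.065,0.12],"twist":0.06},{"travel":[0,-0.09,0.165],"twist":0.074},{"travel":[0,-0.102,0.19],"twist":0.074},{"travel":[0.015,-0.1055,0.197],"twist":0.074},{"travel":[0.035,-0.1055,0.197],"twist":0.074},{"travel":[0.039,-0.1055,0.197],"twist":0.074},{"travel":[0.039,-0.1055,0.197],"twist":0.074},{"travel":[0.039,-0.1055,0.197],"twist":0.074}]'
python3 -m pendant '[{"travel":[0,0,0],"twist":0},{"travel":[0,0,0],"twist":0}]'
python3 - <<'E'
from h import *
import json
s=st();im=snap('wrist','w25'); s2=st(); json.dump({k:np.array(s2[k]).tolist() for k in('position','tool_rot')},open('w25.json','w'))
cv2.imwrite('pics/w25c.png',cv2.resize(im[40:220,230:430,::-1],None,fx=4,fy=3.3,interpolation=2))
E
```

```text
time: 42.8
position: [0.6192, 0.1203, 0.1406]
tool_rot: [0.148, 1.55, -0.14]
ft_force: [0.2, 0.2, -0.0]
grip_width: 0.5
time: 43.05
position: [0.6195, 0.1205, 0.1412]
tool_rot: [0.148, 1.548, -0.139]
ft_force: [0.6, -0.2, -0.2]
grip_width: 0.499
t 43.05 pos [0.6195 0.1205 0.1412] psi -10.51 F [ 0.6 -0.2 -0.2] w 0.499 q7 -0.57 xaxis [ 0.018   0.004  -0.9998]
t 43.1 pos [0.6194 0.1204 0.141 ] psi -10.52 F [-0.6 -0.9 -0.4] w 0.501 q7 -0.57 xaxis [ 0.0176  0.004  -0.9998]
```

View pics/w25.png

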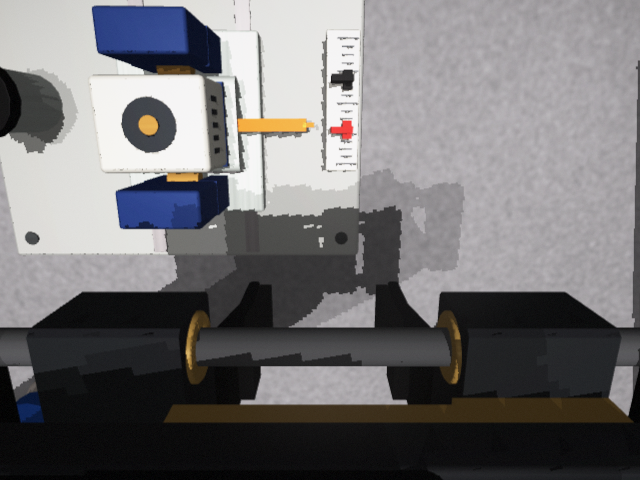

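View pics/w25c.png

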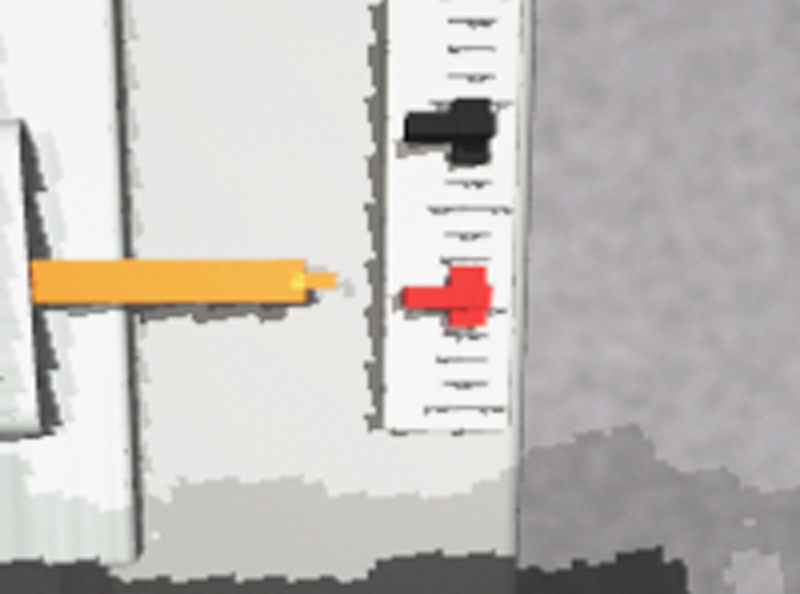

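```bash
python3 - <<'E'
from meas import *
import json
C=cam('wrist',json.load(open('w25.json'))); o=(.5472,.2247)
f=lambda u,v,z: dk(onz(C,230+u/4-.4,40+v/3.3-.35,z),o)
t0,t1,r,r2,b=f(320,281,.055),f(40,281,.058),f(404,297,.062),f(448,298,.062),f(408,128,.062)
print('tip',t0,'bar root',t1,'red',r,r2,'blk',b)
print('ledge ends',f(450,432,.044),f(450,-33,.044))
print('block disc',dk(onz(C,148.5,125,.111),o))
d=np.degrees(np.arctan2((r2-r)[1],(r2-r)[0]));print(d)
E
```

```text
tip [ 0.0823 -0.0151  0.055 ] bar root [ 0.0374 -0.0151  0.058 ] red [ 0.0957 -0.0181  0.062 ] [ 0.1028 -0.0183  0.062 ] blk [0.0962 0.0125 0.062 ]
ledge ends [ 0.1046 -0.0457  0.044 ] [0.1034 0.0437 0.044 ]
block disc [-0.0005 -0.0155  0.111 ]
-1.4946009835525038
```

Both views now put the tip 3.0–3.1 mm short of the red mark, so the knob needs another 0.30 rad. I'll go back to it.

```bash
python3 - <<'E'
from h import *
s=st(); to([.4348,.2458,.176],-6.35)
E
```

```text
t 43.1 pos [0.6194 0.1204 0.141 ] psi -10.52 F [-0.6 -0.9 -0.4] w 0.501 q7 -0.57 xaxis [ 0.0176  0.004  -0.9998]
travel [-0.0377  0.0899 -0.2038] twist -0.0728 rows>= 3.615098309632416 0.3899212074622805
```

```bash
python3 -m pendant '[{"travel":[-0.02,0,0],"twist":0},{"travel":[-0.038,0.005,-0.015],"twist":-0.02},{"travel":[-0.038,0.03,-0.06],"twist":-0.05},{"travel":[-0.038,0.05,-0.105],"twist":-0.073},{"travel":[-0.038,0.07,-0.15],"twist":-0.073},{"travel":[-0.038,0.085,-0.19],"twist":-0.073},{"travel":[-0.038,0.09,-0.204],"twist":-0.073},{"travel":[-0.038,0.09,-0.204],"twist":-0.073},{"travel":[-0.038,0.09,-0.204],"twist":-0.073}]' 0
python3 - <<'E'
from h import *
s=st(); to([.4348,.2458,.08],-6.35)
E
```

```text
time: 44.22
position: [0.436, 0.2449, 0.1767]
tool_rot: [0.092, 1.551, -0.084]
ft_force: [-0.4, -0.5, -0.3]
grip_width: 0.497
t 44.23 pos [0.436  0.2449 0.1767] psi -6.45 F [-0.4 -0.5 -0.3] w 0.497 q7 -0.69 xaxis [ 0.0186  0.0039 -0.9998]
travel [ 0.0966  0.0002 -0.003 ] twist -0.0017 rows>= 1.5470577141899142 0.008928320279299561
```

```bash
python3 -m pendant '[{"travel":[0.02,0,-0.002],"twist":-0.002},{"travel":[0.05,0,-0.003],"twist":-0.002},{"travel":[0.08,0,-0.003],"twist":-0.002},{"travel":[0.097,0,-0.003],"twist":-0.002},{"travel":[0.097,0,-0.003],"twist":-0.002}]' 0
python3 - <<'E'
from h import *
s=st(); to([.4349,.2459,.055],-6.35)
E
```

```text
time: 44.85
position: [0.4346, 0.2448, 0.0786]
tool_rot: [0.091, 1.553, -0.084]
ft_force: [-0.9, -0.2, 1.0]
grip_width: 0.501
t 44.85 pos [0.4346 0.2448 0.0786] psi -6.39 F [-0.9 -0.2  1. ] w 0.501 q7 -0.77 xaxis [ 0.0159  0.0037 -0.9999]
travel [ 0.0236  0.001  -0.0001] twist -0.0008 rows>= 0.378137221734622 0.0041630836073586665
```

```bash
python3 -m pendant '[{"travel":[0.01,0.001,0],"twist":0},{"travel":[0.02,0.001,0],"twist":0},{"travel":[0.024,0.001,0],"twist":0},{"travel":[0.024,0.001,0],"twist":0}]' 0
python3 -m pendant '[{"travel":[0,0,0],"twist":0},{"travel":[0,0,0],"twist":0},{"travel":[0,0,0],"twist":0},{"travel":[0,0,0],"twist":0},{"travel":[0,0,0],"twist":0},{"travel":[0,0,0],"twist":0}]' -1 25
python3 -m pendant '[{"travel":[0,0,0],"twist":0.05},{"travel":[0,0,0],"twist":0.1},{"travel":[0,0,0],"twist":0.15},{"travel":[0,0,0],"twist":0.2},{"travel":[0,0,0],"twist":0.25},{"travel":[0,0,0],"twist":0.3},{"travel":[0,0,0],"twist":0.3},{"travel":[0,0,0],"twist":0.3}]'
python3 - <<'E'
from h import *
s=st()
E
```

```text
time: 45.35
position: [0.4348, 0.2459, 0.0544]
tool_rot: [0.091, 1.554, -0.084]
ft_force: [0.9, -0.5, -0.1]
grip_width: 0.498
time: 46.1
position: [0.4351, 0.2458, 0.0545]
tool_rot: [0.091, 1.554, -0.084]
ft_force: [1.3, 0.6, 1.7]
grip_width: 0.16
time: 47.1
position: [0.4351, 0.2459, 0.0545]
tool_rot: [0.327, 1.532, -0.316]
ft_force: [1.5, -0.1, 1.7]
grip_width: 0.16
t 47.1 pos [0.4351 0.2459 0.0545] psi -23.55 F [ 1.5 -0.1  1.7] w 0.16 q7 -1.09 xaxis [ 0.0157  0.0037 -0.9999]
```

Now I'll release, rise and check again from directly above the mark.

```bash
python3 -m pendant '[{"travel":[0,0,0],"twist":0},{"travel":[0,0,0],"twist":0},{"travel":[0,0,0],"twist":0},{"travel":[-0.02,0,0],"twist":0},{"travel":[-0.06,0,0],"twist":0},{"travel":[-0.1,0,0],"twist":0},{"travel":[-0.12,0,0],"twist":0},{"travel":[-0.12,0,0],"twist":0}]' 0
python3 - <<'E'
from h import *
s=st(); to([.619,.1196,.14],-10.6)
E
```

```text
time: 48.1
position: [0.4342, 0.246, 0.176]
tool_rot: [0.328, 1.529, -0.315]
ft_force: [-0.3, 0.5, -0.5]
grip_width: 0.505
t 48.1 pos [0.4342 0.246  0.176 ] psi -23.56 F [-0.3  0.5 -0.5] w 0.505 q7 -0.99 xaxis [ 0.0191  0.0046 -0.9998]
travel [ 0.0389 -0.0425  0.2193] twist -0.2261 rows>= 3.6276551206418506 1.2108421960099578
```

```bash
python3 -m pendant '[{"travel":[0,-0.006,0.03],"twist":-0.05},{"travel":[0,-0.016,0.08],"twist":-0.1},{"travel":[0,-0.026,0.13],"twist":-0.15},{"travel":[0,-0.035,0.18],"twist":-0.2},{"travel":[0,-0.041,0.21],"twist":-0.226},{"travel":[0.015,-0.0425,0.219],"twist":-0.226},{"travel":[0.035,-0.0425,0.219],"twist":-0.226},{"travel":[0.039,-0.0425,0.219],"twist":-0.226},{"travel":[0.039,-0.0425,0.219],"twist":-0.226},{"travel":[0.039,-0.0425,0.219],"twist":-0.226}]'
python3 -m pendant '[{"travel":[0,0,0],"twist":0},{"travel":[0,0,0],"twist":0}]'
python3 - <<'E'
from h import *
import json
s=st();im=snap('wrist','w26'); s2=st(); json.dump({k:np.array(s2[k]).tolist() for k in('position','tool_rot')},open('w26.json','w'))
cv2.imwrite('pics/w26c.png',cv2.resize(im[40:220,230:430,::-1],None,fx=4,fy=3.3,interpolation=2))
im=snap('scene','s26')[:,:,::-1];cv2.imwrite('pics/s26d.png',cv2.resize(im[215:260,340:400],None,fx=12,fy=12,interpolation=2))
E
```

```text
time: 49.35
position: [0.6188, 0.1205, 0.1408]
tool_rot: [0.149, 1.546, -0.139]
ft_force: [0.6, 0.4, 1.1]
grip_width: 0.498
time: 49.6
position: [0.619, 0.1207, 0.1414]
tool_rot: [0.149, 1.545, -0.139]
ft_force: [-0.7, -0.5, 0.5]
grip_width: 0.496
t 49.6 pos [0.619  0.1207 0.1414] psi -10.54 F [-0.7 -0.5  0.5] w 0.496 q7 -0.57 xaxis [ 0.0215  0.0047 -0.9998]
t 49.65 pos [0.6189 0.1206 0.1413] psi -10.55 F [ 0.1 -0.5 -0.3] w 0.496 q7 -0.57 xaxis [ 0.0212  0.0047 -0.9998]
```

View pics/w26c.png

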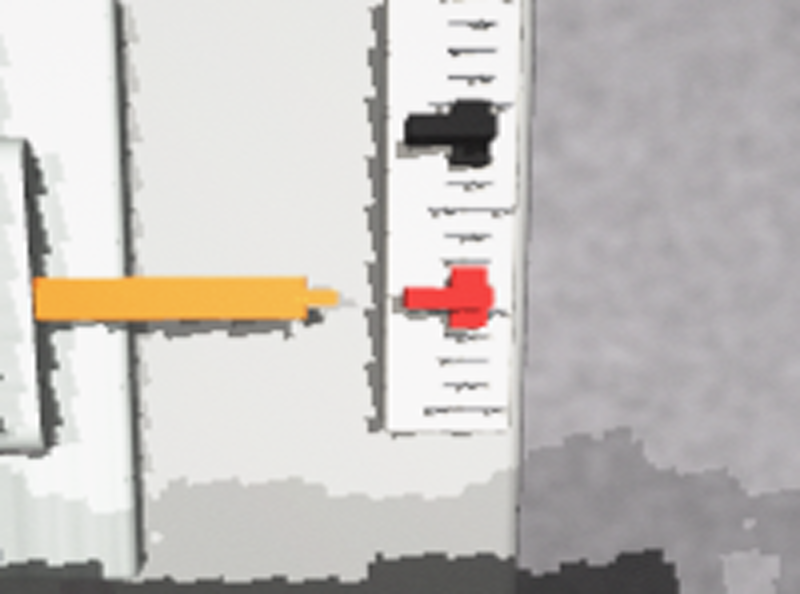

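View pics/s26d.png

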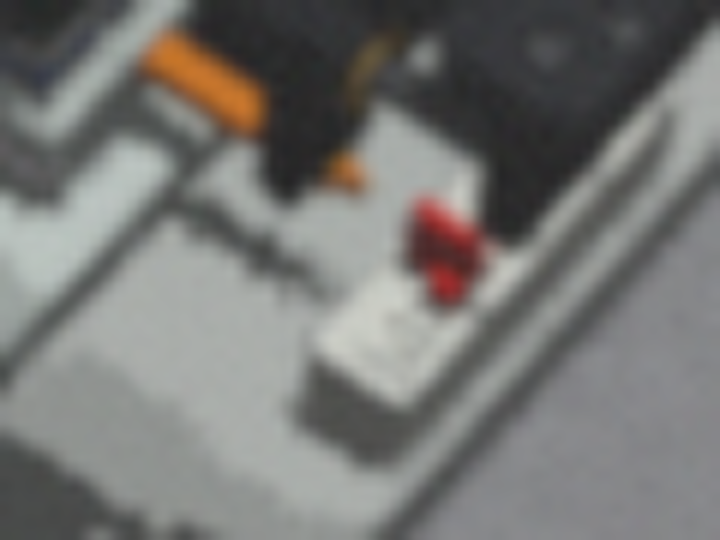

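View pics/w26.png

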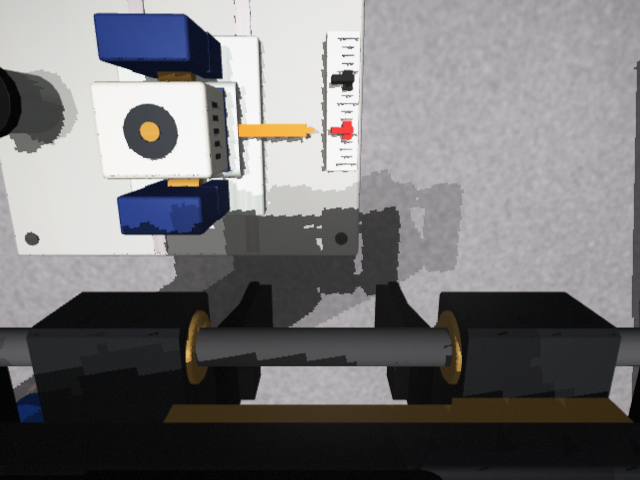

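```bash
python3 - <<'E'
from meas import *
import json
C=cam('wrist',json.load(open('w26.json'))); o=(.5472,.2247)
f=lambda u,v,z: dk(onz(C,230+u/4-.4,40+v/3.3-.35,z),o)
print('tip',f(330,297.5,.055),'red',f(404,298,.062),f(448,298,.062))
print('disc',dk(onz(C,150,131,.111),o))
S=cam('scene'); g=lambda u,v,z: dk(onz(S,340+u/12-.46,215+v/12-.46,z),o); print('scene tip',g(362,186,.055))
s=st(); print(np.abs(s['qd']).max())
print(ctrl.close_job())
E
```

```text
tip [ 0.0837 -0.018   0.055 ] red [ 0.0955 -0.018   0.062 ] [ 0.1025 -0.018   0.062 ]
disc [-0.0005 -0.0183  0.111 ]
scene tip [ 0.0834 -0.0186  0.055 ]
t 49.7 pos [0.6189 0.1205 0.1411] psi -10.55 F [-0.2 -0.1  0.2] w 0.498 q7 -0.57 xaxis [ 0.021   0.0046 -0.9998]
0.002831136747002918
the job is handed in; nothing more can be done
None
```

The sampler head is home on the stage, the pointer is in line with the red mark, and the job was handed in at 49.7 s of the 72 s allowed. The hand-in gave no verdict, so what follows comes from my own last measurements.

**What I did:** I lifted the head out of the cradle by its y faces and set it down on free bench. I then regripped it on its x faces and pressed it through the rollers with about 8 N. It stopped firmly at about 12 N, at the predicted home height. I turned the knob about -1.80 rad in two goes (1.50, then 0.30 after measuring from above).

**Last checks:**

| Check | Result |
|---|---|
| Pointer tip along the scale (wrist camera) | -18.0 mm, against -18.0 mm for the red mark |
| Pointer tip along the scale (scene camera) | -18.6 mm, against -18.8 mm for the mark |
| Block centre | about 0.5 mm off home in x; its y (-18.3 mm) matches the tip; height checked only by the stop |
| Robot | in free air, at rest, wrist force near zero |

**What went wrong or disagreed:**
- **First regrip missed:** the fingertips turned out to end about 33 mm behind the stated TCP, so the jaws closed above the block. The head hardly moved.
- **First presses caught sideways:** the head was about 1–2 mm off, with up to 9 N sideways. This left the tool tilted by about 1°. I re-aligned and tried again.
- **Cameras disagreed:** they differed by up to 3 mm on the seat and by 1–2 mm on the turn still needed. I settled the turn with a view from directly above the mark.
- **Not re-measured:** I did not measure the bystanders again. I never felt contact with one.

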